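# Unstack the paste jars and tins into their packing trays

### The arm

A 6-joint arm with a two-finger parallel gripper is mounted at the origin on the work surface. World frame = base frame: x ahead of the robot, y to its left, z up, the work surface at z = 0. Lengths are in m, angles in degrees, forces in N, time in s.
With the tool pointing down it reaches from about 0.375 to 0.9 m from the base axis. Payload 3.1 kg.
Tool frame: the origin (TCP) lies at the very end of the fingers, on their centre line; the grasp point (between the pads) lies 19 mm behind it (bot.hold_point_z is the z of the grasp point in the tool frame, in m); z points along the fingers, y is the direction in which the jaws open and shut (so a half turn about z gives the same grasp; the last joint's range is limited). The gripper opens to 87 mm and grips with 3 to 60 N. Pads are 19 mm wide; open, the fingers measure 117 mm over their backs; the gripper's body (75 mm by 190 mm) begins 51 mm behind the grasp point.
Start: joints at [66.893, 30.224, 82.088, -0, 67.689, -10.227], TCP at [0.139, 0.609, 0.223] pointing down, gripper open.
Joint ranges: [-176.69, 176.69], [-43.24, 126.21], [12.49, 139.97], [-82, 262], [0, 151.66], [-163.58, 163.58]. Speed limits (degrees/s): [159.86, 159.86, 180, 180, 180, 180].

### API

Orientations are given as a 3x3 rotation matrix whose columns are the frame's x, y, z axes.
In Python, from rig import bot gives the robot as it stands.
- The arm moves only by the tool servo_tool, never from a script. Its argument "increments" is a list of rows, each a list of 3 entries, a list of its own where there are three numbers: the closure, from 0 (fully open) to 1 (shut), then the shift along the tool's x, y, z in mm, then the turn about the tool's z in degrees. In form: [[claw, [x, y, z], turn], ...]. A call has 1 to 5 rows; each row shifts and turns the commanded pose from where the row before left it, along the tool's axes as they then stand; what a row does not reach is not made up. A row lasts 1/8 s, in which the tool goes at most 62.5 mm and 10.7 degrees, less where a joint would pass 70% of its speed; a pose out of reach is approached as far as the arm can. A call with a gripper value outside its range is refused whole. The fingers move at their own pace and stop on an object; the grip force is fixed at half the most. Time passes only in rows, so rows that do not move let the fingers close. It gives the time, the measured TCP pose, the force and the opening at its end, in the units of the state.
- bot.read_state(): the state, without advancing time (a new reading comes with each control period).
- bot.capture(name): name is "side" or "top" or "wrist"; returns (picture, depth): 384x512x3 uint8, blue, green, red; 384x512 float32, m along the optical axis (not along the pixel's ray), 0 where there is no reading.
- bot.camera_info(name): a dict with "K" (3x3 intrinsics, pixels), "R" (3x3) and "t" (3): a world point X has camera coordinates R X + t; the wrist camera has in their place "mount" (4x4, takes a point from camera to tool coordinates, whose origin is the TCP and whose axes are the flange's). Camera axes: x right, y down, z forward; pixel columns grow to the right and rows downward; lengths in m; the calibration is good to about 2 mm. A picture is of the moment at which its call begins: read the wrist's pose just before it. camera_info takes no time and is no camera call.
- bot.hand_in(): hands the job in, once; it reports no verdict.
Trained networks look in the newest picture that a camera, given by its name, has taken for a name from the list of things; names that differ only in an ending like _2 or _b are one class to them, and where a whole thing is asked for, a point or a joint stands for the part that bears it (a point fixed in the world has none). Each returns a list of dicts, best first, with "p" (0 to 1); they miss things now and then, are a little off and sometimes report something else, mostly with a low value. They report only what shows in the picture. A call takes as long as a camera call. They do not tell look-alikes from the thing itself.
- bot.find_in(camera, thing): "bbox" ([left, top, right, bottom] in pixels, round what is visible of it).
- bot.trace(camera, thing): "region" (384x512 bool, what is visible of it) and "bbox" ([left, top, right, bottom] in pixels, round what is visible of it).
The state is a dict: "time_s": time; "joint_positions": joint angles; "qvel": joint speeds; "tau": joint torques, N m; "position": TCP position; "tcp_rot": TCP orientation; "force": force on the tool from outside, world axes, zero at the start; "moment": the same for the moment, N m; "opening": opening from 0.0 (shut) to 1.0 (fully open).
Only numpy, scipy, OpenCV 4.12 (cv2) and the standard library are available. Lean on these libraries where they do the work, as an engineer would, in place of code of your own. Each camera call takes 0.05 s, during which the arm holds its last target.

### The job

Take the two stacks of goods apart and set every jar and tin, upright and gently, flat inside the rim of the packing tray of its own colour: orange-lidded jar, white-lidded jar, blue tin and green tin. Do not tip any of them over, do not drop them, and leave the two small red-capped bottles standing among them where they are.

Things in the scene. Friction and masses are not known exactly. Their poses are not given: they have to be found in the camera images.
- jar_orange_mid (a point): Glass jar of purple paste with a blank paper label and an orange screw lid, a plain upright cylinder 47 mm in diameter and 60 mm tall, 130 to 250 g, loose. At the start it stands on top of one of the two tins. This point is its centre, 30 mm above its underside; z is its axis, up.
- jar_white_mid (a point): Glass jar of purple paste with a blank paper label and a white screw lid, a plain upright cylinder 47 mm in diameter and 60 mm tall, 130 to 250 g, loose. At the start it stands on top of one of the two tins. This point is its centre, 30 mm above its underside; z is its axis, up.
- tin_blue_mid (a point): Low blue-painted tin with a blue lid and a pale label band, a plain upright cylinder 66 mm in diameter and 46 mm tall, 180 to 370 g, loose. It stands on the table with one of the jars on top of it (either jar, up to 6 mm off-centre). This point is its centre, 23 mm above its underside; z is its axis, up.
- tin_green_mid (a point): Low green-painted tin with a green lid and a pale label band, a plain upright cylinder 66 mm in diameter and 46 mm tall, 180 to 370 g, loose. It stands on the table with one of the jars on top of it (either jar, up to 6 mm off-centre). This point is its centre, 23 mm above its underside; z is its axis, up.
- tray_orange_floor (a point): Packing tray for the jar with the orange lid: flat square of dark brown card, 98 mm wide and 3 mm thick, fixed on the table, with a round orange rim of 65 mm inner diameter, 5 mm thick and 7 mm high (top 10 mm above the table), and an orange spot in its middle. This point is the centre of the tray's floor inside the rim, 3 mm above the table; z is up.
- tray_white_floor (a point): Packing tray for the jar with the white lid: flat square of dark brown card, 98 mm wide and 3 mm thick, fixed on the table, with a round white rim of 65 mm inner diameter, 5 mm thick and 7 mm high (top 10 mm above the table), and a white spot in its middle. This point is the centre of the tray's floor inside the rim, 3 mm above the table; z is up.
- tray_blue_floor (a point): Packing tray for the blue tin: flat square of dark brown card, 98 mm wide and 3 mm thick, fixed on the table, with a round blue rim of 84 mm inner diameter, 5 mm thick and 7 mm high (top 10 mm above the table), and a blue spot in its middle. This point is the centre of the tray's floor inside the rim, 3 mm above the table; z is up.
- tray_green_floor (a point): Packing tray for the green tin: flat square of dark brown card, 98 mm wide and 3 mm thick, fixed on the table, with a round green rim of 84 mm inner diameter, 5 mm thick and 7 mm high (top 10 mm above the table), and a green spot in its middle. This point is the centre of the tray's floor inside the rim, 3 mm above the table; z is up.
- bottle_left_mid (a point): One of two small filled bottles standing among the goods (the left one seen from the robot, +y): purple, red cap, 38 mm in diameter and 78 mm tall, loose, about 110 g. Not to be moved. This point is its centre, 39 mm above the table; z is its axis, up.
- bottle_right_mid (a point): One of two small filled bottles standing among the goods (the right one seen from the robot, -y): purple, red cap, 38 mm in diameter and 78 mm tall, loose, about 110 g. Not to be moved. This point is its centre, 39 mm above the table; z is its axis, up.
Mind the look-alikes: they are no part of the job. Leave any turquoise or yellow look-alike of the part that bears tin_green_mid alone.

How it is judged:
By the outcome, as a careful person would: the job done as asked, in the order asked, and still so for the second after the job is handed in, with the robot touching nothing.
It also fails if it takes over 115 s, if anything falls off the work surface, if the arm or the gripper's body presses on something with over 40 N, if the wrist force passes 120 N, or if a joint passes its speed limit or range.

## Working session

There is one attempt and no reset: what is moved stays moved. The work goes in short steps, Python scripts to look and compute and a tool call to move; the robot and the scene stay as the last step left them, time stands still between calls to the robot, and variables do not carry over. Pictures are saved under pics/ and viewed, and the job is handed in when it is done.

Besides the shell and the picture viewer there is one more tool, called after "Emit:" as name(argument=value, ...), one argument or row to a line, values as JSON. servo_tool: Moves the arm, as the interface text tells. Its arguments: {"type":"object","properties":{"increments":{"type":"array","items":{"type":"array"}}},"required":["increments"]}

```bash
ls; mkdir -p pics; python3 - <<'E'
from rig import bot
import cv2,numpy as np
s=bot.read_state();print({k:np.round(v,3).tolist() for k,v in s.items()}, bot.hold_point_z)
for n in ["top","side","wrist"]:
    i,d=bot.capture(n);cv2.imwrite(f"pics/{n}0.png",i);np.save(f"pics/{n}0.npy",d)
    print(n,{k:np.round(v,3).tolist() for k,v in bot.camera_info(n).items()})
E
```

```text
pics
{'time_s': 0.0, 'joint_positions': [66.895, 30.279, 82.155, 0.002, 67.691, -10.227], 'qvel': [-0.089, -0.117, -0.074, 0.069, 0.104, 0.05], 'tau': [0.001, -44.005, -17.659, 0.064, 0.058, -0.0], 'position': [0.139, 0.609, 0.222], 'tcp_rot': [[-0.975, 0.223, -0.001], [0.223, 0.975, -0.002], [0.0, -0.002, -1.0]], 'force': [-0.265, 0.338, -0.252], 'moment': [0.008, 0.013, 0.056], 'opening': 1.0} -0.0187
top {'K': [[475.838, 0.0, 258.725], [0.0, 475.838, 184.915], [0.0, 0.0, 1.0]], 'R': [[0.009, -1.0, -0.021], [-0.981, -0.005, -0.194], [0.194, 0.023, -0.981]], 't': [0.023, 0.542, 1.397]}
side {'K': [[453.138, 0.0, 249.141], [0.0, 453.138, 190.626], [0.0, 0.0, 1.0]], 'R': [[0.947, -0.32, 0.019], [-0.21, -0.663, -0.719], [0.243, 0.677, -0.695]], 't': [-0.507, 0.189, 1.063]}
wrist {'K': [[305.156, 0.0, 259.935], [0.0, 305.156, 189.31], [0.0, 0.0, 1.0]], 'mount': [[0.0, -0.964, -0.266, 0.074], [1.0, -0.0, 0.001, -0.001], [-0.001, -0.266, 0.964, -0.163], [0.0, 0.0, 0.0, 1.0]]}
```

View pics/top0.png

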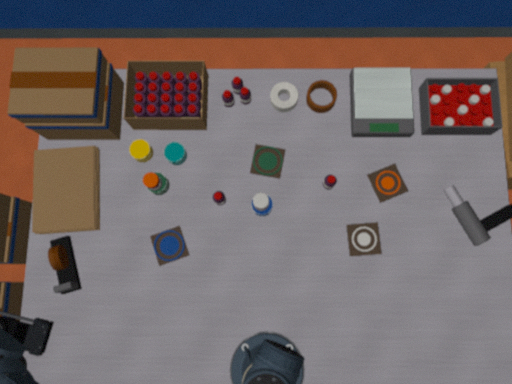

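View pics/side0.png

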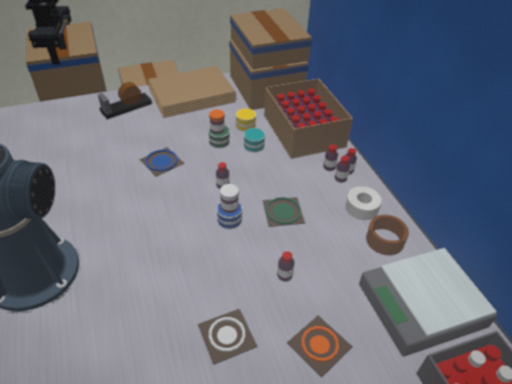

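View pics/wrist0.png

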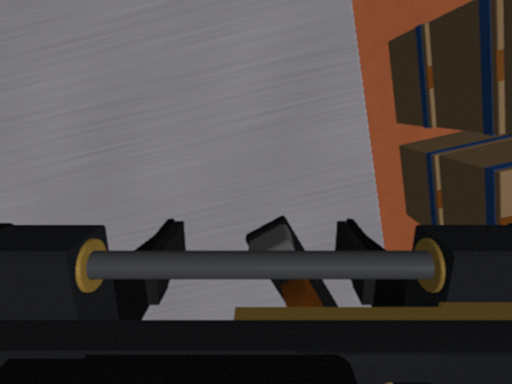

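In the top picture, the orange-lidded jar on the green tin is at about (153,181), next to a yellow (140,150) and a turquoise (175,153) look-alike. The white-lidded jar on the blue tin is at (262,203). The bottles are at (219,197) and (330,181). The trays are blue (170,245), green (268,160), orange (388,182) and white (364,239).

```bash
cat > h.py <<'E'
from rig import bot
import cv2,numpy as np
def cam(n,d=None):
    c=bot.camera_info(n);return c["K"],c["R"],c["t"]
def onz(n,u,v,z):
    K,R,t=map(np.array,cam(n)); d=R.T@np.linalg.inv(K)@np.array([u,v,1.]); o=-R.T@t
    return o+d*(z-o[2])/d[2]
def proj(n,X):
    K,R,t=map(np.array,cam(n)); p=K@(R@np.array(X)+t); return p[:2]/p[2]
def cloud(n,D,mask):
    K,R,t=map(np.array,cam(n)); v,u=np.nonzero(mask&(D>0)); z=D[v,u]
    P=(np.linalg.inv(K)@np.stack([u,v,np.ones_like(u)]).astype(float))*z
    return (R.T@(P-t[:,None])).T
E
python3 - <<'E'
from h import *
names=["jar_orange_mid","jar_white_mid","tin_blue_mid","tin_green_mid","tray_orange_floor","tray_white_floor","tray_blue_floor","tray_green_floor","bottle_left_mid","bottle_right_mid"]
for c in ["top","side"]:
    D=np.load(f"pics/{c}0.npy")
    for n in names:
        try:
            L=bot.trace(c,n)
        except Exception as e: print(n,e);continue
        for r in L[:6]:
            P=cloud(c,D,r["region"])
            if len(P)==0: continue
            z=np.percentile(P[:,2],95); T=P[P[:,2]>z-.006]
            print(c,n,round(r["p"],2),np.round(r["bbox"]).tolist(),"ztop",z.round(3),"topc",(((T.min(0)+T.max(0))/2)[:2]).round(4),"mean",T.mean(0)[:2].round(4),len(T))
print(bot.read_state()["time_s"])
big=cv2.resize(cv2.imread("pics/top0.png")[120:270,110:410],None,fx=2.6,fy=2.6,interpolation=cv2.INTER_CUBIC)
cv2.imwrite("pics/crop0.png",big)
s=cv2.resize(cv2.imread("pics/side0.png")[95:295,130:330],None,fx=3,fy=3,interpolation=cv2.INTER_CUBIC)
cv2.imwrite("pics/crop1.png",s)
E
```

```text
top jar_orange_mid 0.73 [142.0, 172.0, 164.0, 192.0] ztop 0.11 topc [0.5472 0.3483] mean [0.5476 0.3476] 121
top jar_white_mid 0.8 [254.0, 191.0, 271.0, 212.0] ztop 0.11 topc [0.4865 0.0188] mean [0.4855 0.0194] 121
top tin_blue_mid 0.49 [251.0, 195.0, 274.0, 216.0] ztop 0.051 topc [0.484  0.0183] mean [0.4741 0.0133] 77
top tin_green_mid 0.82 [165.0, 140.0, 188.0, 164.0] ztop 0.049 topc [0.6497 0.2922] mean [0.6484 0.2921] 223
top tin_green_mid 0.76 [131.0, 139.0, 152.0, 162.0] ztop 0.05 topc [0.6574 0.4036] mean [0.6576 0.4019] 236
top tin_green_mid 0.68 [151.0, 171.0, 170.0, 193.0] ztop 0.05 topc [0.5519 0.3355] mean [0.5529 0.328 ] 69
top tray_orange_floor 0.6 [364.0, 165.0, 406.0, 201.0] ztop 0.011 topc [ 0.5657 -0.375 ] mean [ 0.5635 -0.3737] 341
top tray_blue_floor 0.85 [154.0, 228.0, 190.0, 263.0] ztop 0.011 topc [0.3596 0.3021] mean [0.3611 0.3029] 297
top tray_green_floor 0.88 [253.0, 145.0, 284.0, 178.0] ztop 0.011 topc [0.6304 0.004 ] mean [6.301e-01 5.000e-04] 312
top tray_green_floor 0.55 [346.0, 220.0, 383.0, 255.0] ztop 0.01 topc [ 0.3855 -0.2946] mean [ 0.3834 -0.294
[... 1006 characters left out ...]
1
side tray_white_floor 0.65 [199.0, 310.0, 256.0, 366.0] ztop 0.011 topc [ 0.3861 -0.2996] mean [ 0.3841 -0.2981] 602
side tray_blue_floor 0.67 [141.0, 147.0, 181.0, 178.0] ztop 0.011 topc [0.361  0.2995] mean [0.3612 0.3   ] 258
side tray_green_floor 0.76 [263.0, 195.0, 304.0, 227.0] ztop 0.011 topc [ 6.288e-01 -3.000e-04] mean [ 0.6297 -0.0049] 319
side bottle_left_mid 0.79 [217.0, 163.0, 232.0, 190.0] ztop 0.079 topc [0.5057 0.1471] mean [0.5061 0.1458] 50
side bottle_left_mid 0.44 [263.0, 197.0, 306.0, 225.0] ztop 0.011 topc [ 0.6283 -0.0015] mean [ 0.6291 -0.0051] 317
side bottle_right_mid 0.7 [276.0, 251.0, 295.0, 284.0] ztop 0.079 topc [ 0.5585 -0.1928] mean [ 0.5586 -0.1943] 83
1.15
```

View pics/crop0.png

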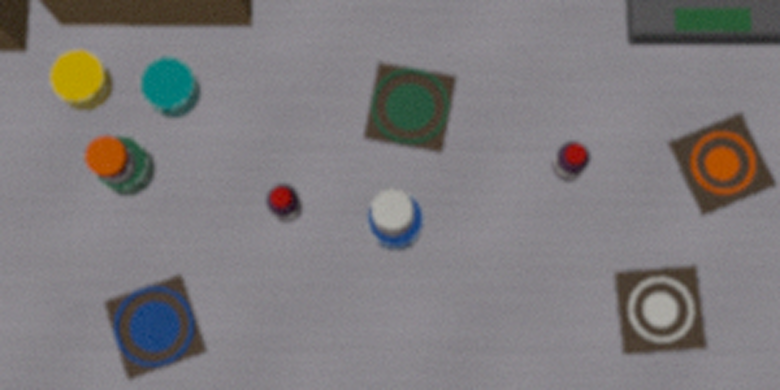

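View pics/crop1.png

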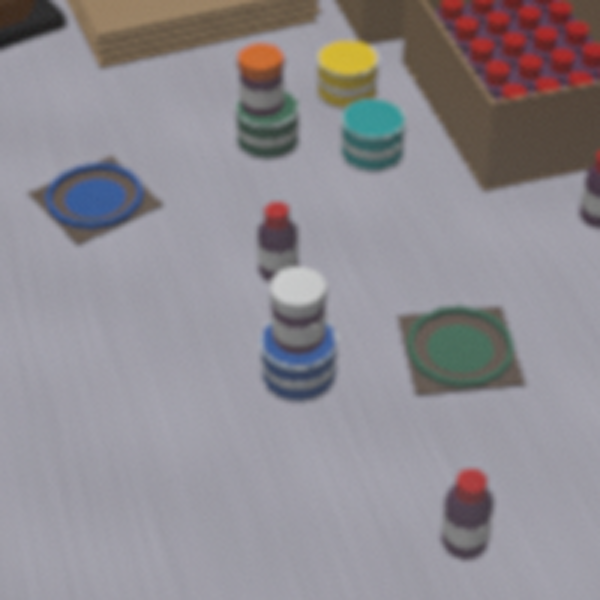

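```bash
cat >> h.py <<'E'
from scipy.optimize import minimize
A=np.linspace(0,2*np.pi,48,endpoint=False)
def sil(n,x,y,z0,z1,r,k=8):
    pts=np.array([proj(n,(x+r*np.cos(a),y+r*np.sin(a),z)) for z in (z0,z1) for a in A],np.float32)
    m=np.zeros((384*4,512*4),np.uint8)
    cv2.fillConvexPoly(m,cv2.convexHull(((pts+.5)*4-.5).astype(np.float32)).round().astype(int),1)
    return m
def fitcyl(masks,x,y,z0,z1,r):
    big={n:cv2.resize(m.astype(np.uint8),None,fx=4,fy=4,interpolation=cv2.INTER_NEAREST) for n,m in masks.items()}
    def f(p):
        s=0
        for n,b in big.items():
            q=sil(n,x+p[0]/1e3,y+p[1]/1e3,z0,z1,r); s+=1-(q&b).sum()/(q|b).sum()
        return s
    o=minimize(f,[0,0],method="Nelder-Mead",options=dict(initial_simplex=[[0,0],[5,0],[0,5]],xatol=.2))
    return np.array([x,y])+o.x/1e3,o.fun/len(big)
E
python3 - <<'E'
from h import *
T={c:cv2.imread(f"pics/{c}0.png") for c in("top","side")}
for c in T: bot.capture(c)
for n,x,y in [("jar_orange_mid",.5467,.345),("jar_white_mid",.486,.0185)]:
    M={c:bot.trace(c,n)[0]["region"] for c in T}
    for S in (["top"],["side"],["top","side"]):
        p,e=fitcyl({c:M[c] for c in S},x,y,.046,.106,.0235);print(n,S,p.round(4),round(e,2))
for n,x,y in [("bottle_left_mid",.5055,.149),("bottle_right_mid",.558,-.19)]:
    M={c:bot.trace(c,n)[0]["region"] for c in T}
    p,e=fitcyl(M,x,y,.0,.078,.019);print(n,p.round(4),round(e,2))
for n,x,y in [("orange",.563,-.377),("white",.385,-.297),("blue",.361,.3015),("green",.63,0)]:
    for c in T:
        D=np.load(f"pics/{c}0.npy")
        u,v=proj(c,(x,y,.005)).round().astype(int); w=40
        # dark card square: threshold table vs. card+rim by difference to table colour
        I=T[c].astype(int); hsv=cv2.cvtColor(T[c],cv2.COLOR_BGR2HSV)
        if n=="white": m=(I.min(2)>150)
        else:
            h={"orange":(5,15),"blue":(100,120),"green":(60,85)}[n]; m=(hsv[...,0]>=h[0])&(hsv[...,0]<=h[1])&(hsv[...,1]>120)
        W=np.zeros_like(m);W[max(v-w,0):v+w,u-w:u+w]=1
        if n=="white":
            Q=np.zeros(m.shape,np.uint8);R=.0425
            cv2.fillConvexPoly(Q,np.array([proj(c,(x+R*np.cos(a),y+R*np.sin(a),.008)) for a in A]).round().astype(int),1);W&=Q>0
        vv,uu=np.nonzero(m&W); 
        print(n,c,len(uu),onz(c,(uu.min()+uu.max())/2,(vv.min()+vv.max())/2,.009)[:2].round(4),onz(c,uu.mean(),vv.mean(),.007)[:2].round(4))
E
```

```text
Traceback (most recent call last):
  File "h.py", line 28, in fitcyl
    o=minimize(f,[0,0],method="Nelder-Mead",options=dict(initial_simplex=[[0,0],[5,0],[0,5]],xatol=.2))
  File "h.py", line 26, in f
    q=sil(n,x+p[0]/1e3,y+p[1]/1e3,z0,z1,r); s+=1-(q&b).sum()/(q|b).sum()
  File "h.py", line 17, in sil
    pts=np.array([proj(n,(x+r*np.cos(a),y+r*np.sin(a),z)) for z in (z0,z1) for a in A],np.float32)
                  ~~~~^^^^^^^^^^^^^^^^^^^^^^^^^^^^^^^^^^^
  File "h.py", line 9, in proj
    K,R,t=map(np.array,cam(n)); p=K@(R@np.array(X)+t); return p[:2]/p[2]
                       ~~~^^^
  File "h.py", line 4, in cam
    c=bot.camera_info(n);return c["K"],c["R"],c["t"]
ValueError: time passes only in moves, steps and waits
```

```bash
sed -i 's/^def cam(n,d=None):/import functools\n@functools.cache\ndef cam(n):/' h.py
cat > fit0.py <<'E'
from h import *
T={c:cv2.imread(f"pics/{c}0.png") for c in("top","side")}
for c in T: bot.capture(c);cam(c)
for n,x,y in [("jar_orange_mid",.5467,.345),("jar_white_mid",.486,.0185)]:
    M={c:bot.trace(c,n)[0]["region"] for c in T}
    for S in (["top"],["side"],["top","side"]):
        p,e=fitcyl({c:M[c] for c in S},x,y,.046,.106,.0235);print(n,S,p.round(4),round(e,2))
for n,x,y in [("orange",.563,-.377),("white",.385,-.297),("blue",.361,.3015),("green",.63,0)]:
    for c in T:
        u,v=proj(c,(x,y,.005)).round().astype(int); w=40
        I=T[c].astype(int); hsv=cv2.cvtColor(T[c],cv2.COLOR_BGR2HSV)
        if n=="white": m=(I.min(2)>150)
        else:
            h={"orange":(5,15),"blue":(100,120),"green":(60,85)}[n]; m=(hsv[...,0]>=h[0])&(hsv[...,0]<=h[1])&(hsv[...,1]>90)
        W=np.zeros_like(m);W[max(v-w,0):v+w,u-w:u+w]=1
        Q=np.zeros(m.shape,np.uint8);R=.052
        cv2.fillConvexPoly(Q,np.array([proj(c,(x+R*np.cos(a),y+R*np.sin(a),.008)) for a in A]).round().astype(int),1);W&=Q>0
        vv,uu=np.nonzero(m&W)
        print(n,c,len(uu),onz(c,(uu.min()+uu.max())/2,(vv.min()+vv.max())/2,.009)[:2].round(4),onz(c,uu.mean(),vv.mean(),.007)[:2].round(4))
print(bot.read_state()["time_s"])
E
python3 fit0.py
```

```text
jar_orange_mid ['top'] [0.5474 0.3496] 0.1
jar_orange_mid ['side'] [0.5499 0.3532] 0.2
jar_orange_mid ['top', 'side'] [0.5482 0.35  ] 0.16
jar_white_mid ['top'] [0.4702 0.0083] 0.59
jar_white_mid ['side'] [0.4879 0.0188] 0.05
jar_white_mid ['top', 'side'] [0.4867 0.017 ] 0.49
orange top 579 [ 0.5634 -0.3748] [ 0.5609 -0.3759]
orange side 846 [ 0.5626 -0.3779] [ 0.5618 -0.378 ]
white top 109 [ 0.3833 -0.2865] [ 0.3839 -0.2943]
white side 536 [ 0.3936 -0.2943] [ 0.3856 -0.2952]
blue top 478 [0.3605 0.3026] [0.3599 0.3033]
blue side 341 [0.36   0.2986] [0.3592 0.2972]
green top 261 [0.6295 0.0025] [0.6288 0.0025]Traceback (most recent call last):
  File "fit0.py", line 19, in <module>
    print(n,c,len(uu),onz(c,(uu.min()+uu.max())/2,(vv.min()+vv.max())/2,.009)[:2].round(4),onz(c,uu.mean(),vv.mean(),.007)[:2].round(4))
                             ~~~~~~^^
    return umr_minimum(a, axis, None, out, keepdims, initial, where)
ValueError: zero-size array to reduction operation minimum which has no identity
```

Emit:
servo_tool(
  increments=[
    [0, [0, 0, 0], -6.5],
    [0, [0, 0, 0], -6.4],
    [0, [-47, -37, 0], 0],
    [0, [-47, -37, 0], 0],
    [0, [-47, -37, 0], 0],
  ],
)

```text
time_s: 2.28
position: [0.2815, 0.4974, 0.2227]
tcp_rot: [[-1.0, -0.001, 0.001], [-0.001, 1.0, 0.001], [-0.001, 0.001, -1.0]]
force: [0.7, 0.3, 0.0]
opening: 0.999
```

Emit:
servo_tool(
  increments=[
    [0, [-47, -37, 0], 0],
    [0, [-47, -38, 0], 0],
    [0, [-47, -38, 0], 0],
    [0, [-46, -38, 0], 0],
    [0, [0, 0, 0], 0],
  ],
)

```text
time_s: 2.9
position: [0.4714, 0.3447, 0.2227]
tcp_rot: [[-1.0, 0.006, 0.002], [0.006, 1.0, 0.0], [-0.002, 0.0, -1.0]]
force: [-0.5, 0.8, -0.2]
opening: 1.001
```

```bash
cat >> h.py <<'E'
def wcam(s=None):
    s=s or bot.read_state(); c=bot.camera_info("wrist"); M=np.eye(4);M[:3,:3]=s["tcp_rot"];M[:3,3]=s["position"]
    X=np.linalg.inv(M@np.array(c["mount"])); return np.array(c["K"]),X[:3,:3],X[:3,3]
def wshot(f):
    global cam
    w=wcam(); old=cam; i,d=bot.capture("wrist"); cv2.imwrite(f"pics/{f}.png",i)
    cam=lambda n: w if n=="wrist" else old(n)
    return i,d
def st():
    s=bot.read_state(); print(round(s["time_s"],2),"pos",np.round(s["position"],4),"yaw y",np.degrees(np.arctan2(s["tcp_rot"][1][1],s["tcp_rot"][0][1])).round(2),"tilt",np.round(np.array(s["tcp_rot"])[:2,2],3),"F",np.round(s["force"],1),"M",np.round(s["moment"],2),"op",round(s["opening"],3),"q",np.round(s["joint_positions"],0))
E
python3 - <<'E'
from h import *
st();i,d=wshot("w1")
print(wcam()[1:])
for X in [(.547,.347,.106)]: print(proj("wrist",X))
for n in ["jar_orange_mid"]:
    for r in bot.trace("wrist",n)[:3]:
        m=r["region"];P=cloud("wrist",d,m);z=np.percentile(P[:,2],95);t=P[abs(P[:,2]-z)<.005]
        print(n,round(r["p"],2),np.round(r["bbox"]),z.round(4),((t.min(0)+t.max(0))/2).round(4),t.mean(0).round(4))
        print(fitcyl({"wrist":m},.547,.347,.046,.106,.0235))
E
```

```text
2.9 pos [0.4714 0.3447 0.2227] yaw y 89.67 tilt [0.002 0.   ] F [-0.5  0.8 -0.2] M [0.06 0.08 0.04] op 1.001 q [ 25.  27.  88.  -0.  65. -64.]
(array([[ 3.60150039e-03,  9.99991630e-01,  1.94123048e-03],
       [ 9.63795603e-01, -3.98869958e-03,  2.66612314e-01],
       [ 2.66617825e-01,  9.10745045e-04, -9.63801902e-01]]), array([-0.34801406, -0.48144065,  0.26557595]))
[262.54200189 258.20892324]
jar_orange_mid 0.72 [242. 218. 288. 251.] 0.1069 [0.5303 0.3486 0.1052] [0.5309 0.3484 0.1059]
(array([0.53061816, 0.34841602]), np.float64(0.4976739240237127))
```

View pics/w1.png

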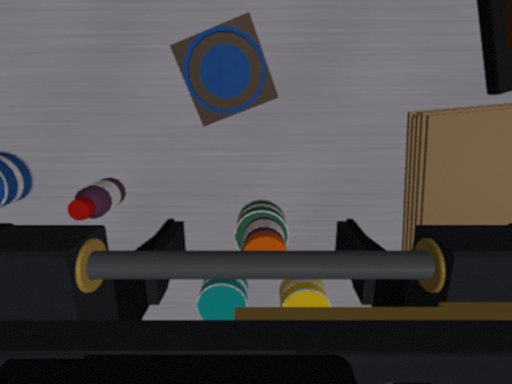

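The wrist picture shows the orange jar at (265,245), partly behind the gripper bar, on the dark green tin at (262,220). The turquoise (223,300) and yellow (305,297) look-alikes lie beyond it. The blue tray is at (225,70).

```bash
python3 - <<'E'
from h import *
i,d=wshot("w1b")
hsv=cv2.cvtColor(i,cv2.COLOR_BGR2HSV)
m=(hsv[...,0]>100)&(hsv[...,0]<122)&(hsv[...,1]>120);m[:,:160]=0;m[:, 290:]=0;m[140:]=0
v,u=np.nonzero(m);print("blue tray",len(u),onz("wrist",(u.min()+u.max())/2,(v.min()+v.max())/2,.009),onz("wrist",u.mean(),v.mean(),.006))
for r in bot.trace("wrist","tin_green_mid")[:3]:
    P=cloud("wrist",d,r["region"]);t=P[abs(P[:,2]-.046)<.005]
    print(np.round(r["bbox"]),round(r["p"],2),t.min(0).round(4),t.max(0).round(4),len(t))
h=(hsv[...,0]<16)&(hsv[...,0]>3)&(hsv[...,1]>150);h[:225]=0;h[260:]=0;h[:,:230]=0;h[:,300:]=0
v,u=np.nonzero(h);print("lid cols",u.min(),u.max(),v.min(),v.max(),onz("wrist",(u.min()+u.max())/2,v.max(),.106))
P=cloud("wrist",d,h);print(P.min(0),P.max(0))
st()
E
```

```text
blue tray 3297 [0.35767533 0.30404084 0.009     ] [0.35762709 0.30347684 0.006     ]
[234. 203. 286. 250.] 0.96 [0.517  0.313  0.0411] [0.564  0.3775 0.0507] 634
[192. 280. 249. 322.] 0.95 [0.6149 0.2611 0.041 ] [0.6632 0.3262 0.0484] 1308
[278. 276. 324. 308.] 0.72 [0.6232 0.373  0.041 ] [0.6445 0.4309 0.0483] 522
lid cols 242 281 236 250 [0.53312897 0.34850875 0.106     ]
[0.52236176 0.32848706 0.08586486] [0.53975135 0.36956203 0.10783518]
3.1 pos [0.4661 0.348  0.2224] yaw y 90.08 tilt [-0.001  0.   ] F [1.  0.2 0.8] M [ 0.04  0.01 -0.03] op 1.001 q [ 26.  27.  88.   0.  65. -64.]
```

Emit:
servo_tool(
  increments=[
    [0, [-40, 1.5, 0], 0],
    [0, [-39.5, 0, 0], 0],
    [0, [0, 0, 50], 0],
    [0, [0, 0, 50], 0],
    [0, [0, 0, 0], 0],
  ],
)

```text
time_s: 3.72
position: [0.542, 0.3489, 0.1184]
tcp_rot: [[-1.0, -0.003, -0.01], [-0.003, 1.0, -0.004], [0.01, -0.004, -1.0]]
force: [0.0, -0.4, 0.3]
opening: 1.0
```

Emit:
servo_tool(
  increments=[
    [0, [0, 0, 30], 0],
    [0, [0, 0, 20], 0],
    [0, [0, 0, 12], 0],
    [0, [0, 0, 0], 0],
    [0, [0, 0, 0], 0],
  ],
)

```text
time_s: 4.35
position: [0.5476, 0.3492, 0.0615]
tcp_rot: [[-1.0, -0.0, 0.002], [-0.0, 1.0, 0.001], [-0.002, 0.001, -1.0]]
force: [-0.5, 0.5, 0.1]
opening: 0.999
```

```bash
python3 - <<'E'
from h import *
st();i,d=wshot("w2"); st()
E
```

```text
4.35 pos [0.5476 0.3492 0.0615] yaw y 90.02 tilt [0.002 0.001] F [-0.5  0.5  0.1] M [0.02 0.05 0.02] op 0.999 q [ 23.  43.  85.  -0.  51. -67.]
4.4 pos [0.5476 0.3492 0.0616] yaw y 90.02 tilt [0.002 0.001] F [-0.4  0.1  0.4] M [-0.02 -0.04  0.01] op 1.0 q [ 23.  43.  85.   0.  51. -67.]
```

View pics/w2.png

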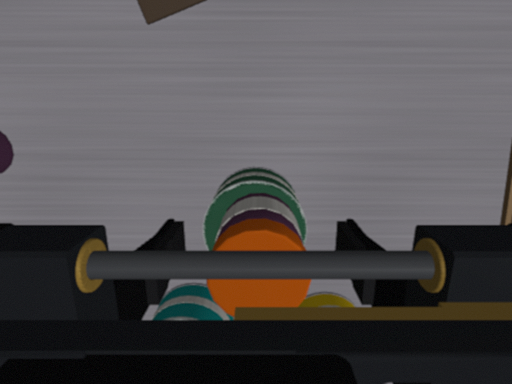

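The lid spans cols 208–310 and is centred (259,268) between the fingers, so the grip is well centred. Closing now.

Emit:
servo_tool(
  increments=[
    [0.3, [0, 0, 0], 0],
    [0.5, [0, 0, 0], 0],
    [1, [0, 0, 0], 0],
    [1, [0, 0, 0], 0],
    [1, [0, 0, 0], 0],
  ],
)

```text
time_s: 5.03
position: [0.5469, 0.3488, 0.0605]
tcp_rot: [[-1.0, -0.0, -0.0], [-0.0, 1.0, -0.0], [0.0, -0.0, -1.0]]
force: [0.4, 0.4, 0.0]
opening: 0.534
```

Emit:
servo_tool(
  increments=[
    [1, [0, 0, 0], 0],
    [1, [0, 0, -5], 0],
    [1, [0, 0, -10], 0],
    [1, [0, 0, 0], 0],
    [1, [0, 0, 0], 0],
  ],
)

```text
time_s: 5.65
position: [0.5469, 0.3489, 0.0758]
tcp_rot: [[-1.0, -0.0, 0.0], [-0.0, 1.0, 0.0], [-0.0, 0.0, -1.0]]
force: [0.2, 0.4, -2.0]
opening: 0.535
```

```bash
python3 - <<'E'
from h import *
st();i,d=wshot("w3"); st()
print(proj("wrist",(.5476,.349,.115)))
E
```

```text
5.65 pos [0.5469 0.3489 0.0758] yaw y 90.02 tilt [0. 0.] F [ 0.2  0.4 -2. ] M [0.05 0.03 0.04] op 0.535 q [ 23.  42.  85.  -0.  53. -67.]
5.7 pos [0.5468 0.3489 0.0756] yaw y 90.02 tilt [-0. -0.] F [ 0.5 -0.7 -1.1] M [ 0.03 -0.   -0.04] op 0.532 q [ 23.  42.  85.  -0.  53. -67.]
[260.49701061 276.14563712]
```

View pics/w3.png

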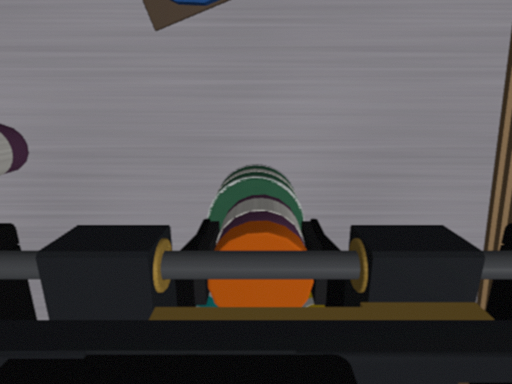

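Jar held: the opening of 0.535 equals 46.5 mm. Lifting and carrying it past the orange tray, so the wrist camera can see the tray.

Emit:
servo_tool(
  increments=[
    [1, [0, 0, -25], 0],
    [1, [0, 0, -40], 0],
    [1, [0, 0, -40], 0],
    [1, [-5, -20, 0], 0],
    [1, [-5, -40, 0], 0],
  ],
)

```text
time_s: 6.32
position: [0.5565, 0.2885, 0.1799]
tcp_rot: [[-1.0, -0.003, -0.0], [-0.003, 1.0, -0.0], [0.0, -0.0, -1.0]]
force: [0.6, -1.0, -1.8]
opening: 0.534
```

Emit:
servo_tool(
  increments=[
    [1, [-6, -45, 0], 0],
    [1, [-6, -45, 0], 0],
    [1, [-6, -45, 0], 0],
    [1, [-6, -45, 0], 0],
    [1, [-6, -45, 0], 0],
  ],
)

```text
time_s: 6.95
position: [0.5857, 0.0615, 0.1787]
tcp_rot: [[-1.0, 0.0, -0.003], [0.0, 1.0, -0.0], [0.003, -0.0, -1.0]]
force: [0.4, 0.2, -1.0]
opening: 0.53
```

Emit:
servo_tool(
  increments=[
    [1, [-6, -45, 0], 0],
    [1, [-6, -45, 0], 0],
    [1, [-6, -45, 0], 0],
    [1, [-6, -45, 0], 0],
    [1, [-6, -45, 0], 0],
  ],
)

```text
time_s: 7.58
position: [0.6154, -0.163, 0.1785]
tcp_rot: [[-1.0, 0.0, -0.003], [0.0, 1.0, 0.001], [0.003, 0.001, -1.0]]
force: [0.8, 0.2, -1.8]
opening: 0.531
```

Emit:
servo_tool(
  increments=[
    [1, [-8, -45, 0], 0],
    [1, [-8, -45, 0], 0],
    [1, [-8, -45, 0], 0],
    [1, [-8, -45, 0], 0],
    [1, [0, 0, 0], 0],
  ],
)

```text
time_s: 8.2
position: [0.6474, -0.3458, 0.1779]
tcp_rot: [[-1.0, 0.005, -0.002], [0.005, 1.0, -0.0], [0.002, -0.0, -1.0]]
force: [0.4, 0.9, -1.3]
opening: 0.536
```

```bash
python3 - <<'E'
from h import *
bot.capture("side");st();i,d=wshot("w4")
hsv=cv2.cvtColor(i,cv2.COLOR_BGR2HSV)
m=(hsv[...,0]>3)&(hsv[...,0]<18)&(hsv[...,1]>120);m[200:]=0
v,u=np.nonzero(m);print(len(u),u.min(),u.max(),v.min(),v.max(),onz("wrist",(u.min()+u.max())/2,(v.min()+v.max())/2,.01),onz("wrist",u.mean(),v.mean(),.008))
E
```

```text
8.25 pos [ 0.6472 -0.343   0.1779] yaw y 89.83 tilt [-0.003  0.002] F [-0.4  0.9 -1.7] M [0.04 0.01 0.01] op 0.534 q [ -37.   41.   67.   -0.   72. -126.]
2885 191 265 53 130 [ 0.55879599 -0.37515772  0.01      ] [ 0.55919581 -0.37581476  0.008     ]
```

View pics/w4.png

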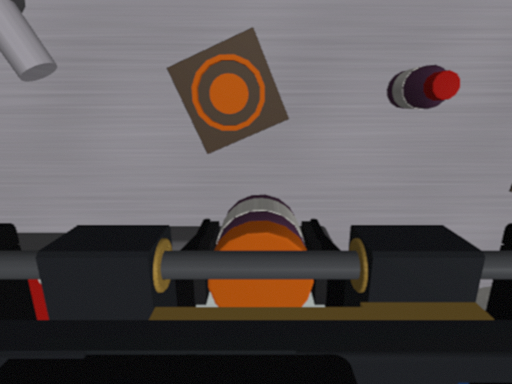

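The wrist picture shows the orange tray centred at (228,92), giving about (0.559,−0.376). That agrees with the fixed cameras to 3 mm. Placing at (0.561,−0.376).

Emit:
servo_tool(
  increments=[
    [1, [40, -20, 0], 0],
    [1, [46, -14, 0], 0],
    [1, [0, 0, 35], 0],
    [1, [0, 0, 35], 0],
    [1, [0, 0, 0], 0],
  ],
)

```text
time_s: 8.93
position: [0.5604, -0.3714, 0.107]
tcp_rot: [[-1.0, -0.001, -0.007], [-0.002, 1.0, 0.007], [0.007, 0.007, -1.0]]
force: [-0.3, -0.9, -1.0]
opening: 0.53
```

```bash
python3 - <<'E'
from h import *
bot.capture("side");bot.capture("top");st()
E
```

```text
9.03 pos [ 0.5633 -0.3741  0.1108] yaw y 90.09 tilt [-0.  0.] F [ 0.9 -0.4 -1.5] M [-0.03 -0.03  0.04] op 0.532 q [ -43.   41.   79.    0.   59. -133.]
```

Emit:
servo_tool(
  increments=[
    [1, [2, -1.5, 20], 0],
    [1, [0, 0, 25], 0],
    [1, [0, 0, 20], 0],
    [1, [0, 0, 15], 0],
    [1, [0, 0, 6], 0],
  ],
)

```text
time_s: 9.65
position: [0.5611, -0.3763, 0.0239]
tcp_rot: [[-1.0, -0.001, -0.001], [-0.001, 1.0, 0.001], [0.001, 0.001, -1.0]]
force: [-0.6, -0.4, -1.7]
opening: 0.533
```

Emit:
servo_tool(
  increments=[
    [1, [0, 0, 0], 0],
    [1, [0, 0, 3], 0],
    [1, [0, 0, 1.5], 0],
    [1, [0, 0, 0], 0],
    [1, [0, 0, 0], 0],
  ],
)

```text
time_s: 10.28
position: [0.5612, -0.3767, 0.0203]
tcp_rot: [[-1.0, -0.0, 0.0], [-0.0, 1.0, -0.0], [-0.0, -0.0, -1.0]]
force: [0.3, -0.1, -1.7]
opening: 0.539
```

```bash
python3 - <<'E'
from h import *
st()
for c in ("side","top"):
    i,d=bot.capture(c); u,v=proj(c,(.561,-.376,.03)).astype(int)
    cv2.imwrite(f"pics/p1{c}.png",cv2.resize(i[max(v-60,0):v+60,u-60:u+60],None,fx=4,fy=4,interpolation=cv2.INTER_CUBIC))
st()
E
python3 -c "
import cv2
a=[cv2.imread(f'pics/p1{c}.png') for c in('side','top')]
h=min(x.shape[0] for x in a);w=min(x.shape[1] for x in a);w=min(w,400)
cv2.imwrite('pics/p1.png',cv2.hconcat([x[:h,40:40+w] for x in a]))"
```

```text
10.28 pos [ 0.5612 -0.3767  0.0203] yaw y 90.02 tilt [ 0. -0.] F [ 0.3 -0.1 -1.7] M [ 0.02 -0.02 -0.03] op 0.539 q [ -43.   48.   82.    0.   50. -133.]
10.38 pos [ 0.5612 -0.3766  0.0202] yaw y 90.02 tilt [ 0. -0.] F [ 0.   0.6 -1.5] M [0.06 0.01 0.02] op 0.533 q [ -43.   48.   82.   -0.   50. -133.]
```

View pics/p1.png

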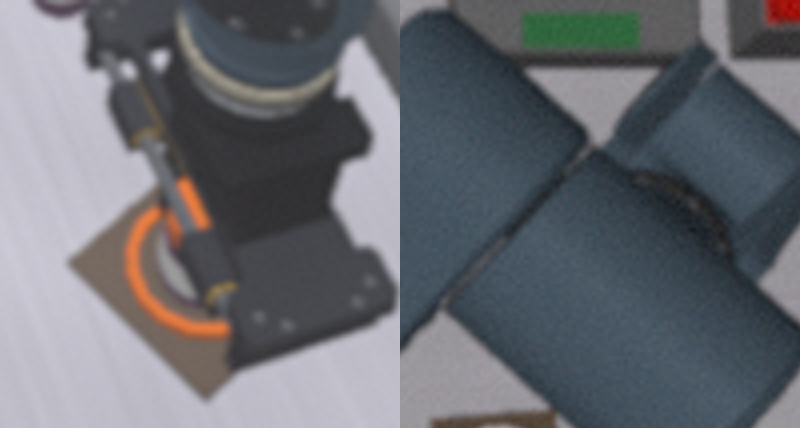

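The side crop shows the jar inside the orange rim, a couple of mm above the floor. Easing down until it touches.

Emit:
servo_tool(
  increments=[
    [1, [0, 0, 1], 0],
    [1, [0, 0, 1], 0],
    [1, [0, 0, 0], 0],
    [1, [0, 0, 0], 0],
  ],
)

```text
time_s: 10.88
position: [0.5611, -0.3766, 0.018]
tcp_rot: [[-1.0, -0.0, -0.0], [-0.0, 1.0, 0.0], [0.0, 0.0, -1.0]]
force: [0.1, -0.3, -0.7]
opening: 0.535
```

Emit:
servo_tool(
  increments=[
    [1, [0, 0, 0.7], 0],
    [1, [0, 0, 0], 0],
    [1, [0, 0, 0], 0],
  ],
)

```text
time_s: 11.25
position: [0.5612, -0.3767, 0.0175]
tcp_rot: [[-1.0, -0.0, 0.0], [-0.0, 1.0, -0.0], [-0.0, -0.0, -1.0]]
force: [-0.9, -0.1, 0.3]
opening: 0.534
```

The force went from −1.6 to +0.3 N, so the jar has touched down. Releasing.

Emit:
servo_tool(
  increments=[
    [1, [0, 0, 0.3], 0],
    [0.4, [0, 0, 0], 0],
    [0.2, [0, 0, 0], 0],
    [0, [0, 0, 0], 0],
    [0, [0, 0, 0], 0],
  ],
)

```text
time_s: 11.88
position: [0.5611, -0.3766, 0.017]
tcp_rot: [[-1.0, -0.0, -0.0], [-0.0, 1.0, 0.0], [0.0, 0.0, -1.0]]
force: [-1.0, -0.2, -0.0]
opening: 0.853
```

Emit:
servo_tool(
  increments=[
    [0, [0, 0, -15], 0],
    [0, [0, 0, -35], 0],
    [0, [0, 0, -45], 0],
    [0, [0, 0, -45], 0],
    [0, [0, 0, -20], 0],
  ],
)

```text
time_s: 12.5
position: [0.5625, -0.3778, 0.1819]
tcp_rot: [[-1.0, -0.0, 0.005], [-0.0, 1.0, -0.005], [-0.005, -0.005, -1.0]]
force: [0.3, 0.5, -0.1]
opening: 1.001
```

Emit:
servo_tool(
  increments=[
    [0, [5, 45, 0], 0],
    [0, [5, 45, 0], 0],
    [0, [5, 45, 0], 0],
    [0, [5, 45, 0], 0],
    [0, [5, 45, 0], 0],
  ],
)

```text
time_s: 13.12
position: [0.5361, -0.1503, 0.1783]
tcp_rot: [[-1.0, -0.0, 0.002], [-0.0, 1.0, -0.001], [-0.002, -0.001, -1.0]]
force: [0.6, -0.8, -0.2]
opening: 1.003
```

```bash
python3 - <<'E'
from h import *
o=[]
for c in ("side","top"):
    i,d=bot.capture(c); u,v=proj(c,(.561,-.376,.03)).astype(int)
    o.append(cv2.resize(i[v-45:v+45,u-45:u+45],(400,400),interpolation=cv2.INTER_CUBIC))
    print(c,proj(c,(.561,-.376,.01))-[u-45,v-45])
    r=bot.trace(c,"jar_orange_mid")[0]; print(fitcyl({c:r["region"]},.561,-.376,.003,.063,.0235))
    i2=cv2.resize(i,(512,384));cv2.imwrite(f"pics/f2{c}.png",i2)
cv2.imwrite("pics/p2.png",cv2.hconcat(o));st()
E
```

```text
side [43.98688462 50.18828435]
(array([ 0.56447647, -0.37711522]), np.float64(0.11555922410235242))
top [43.99389072 47.17515744]
(array([ 0.5626703 , -0.37728227]), np.float64(0.07550444781948362))
13.32 pos [ 0.5365 -0.1512  0.1782] yaw y 90.13 tilt [ 0.002 -0.001] F [ 0.4 -0.2 -0.3] M [-0.04  0.02 -0.02] op 1.002 q [ -27.   28.   95.   -0.   57. -117.]
```

View pics/p2.png

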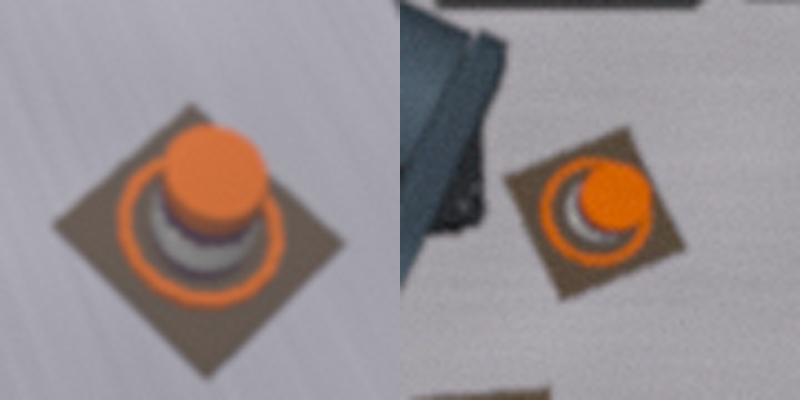

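The orange jar stands inside its rim in both views. Next is the white jar; moving close for a wrist look.

Emit:
servo_tool(
  increments=[
    [0, [-6, 40, 0], 0],
    [0, [-6, 45, 0], 0],
    [0, [-6, 45, 0], 0],
    [0, [-6, 39, 0], 0],
    [0, [0, 0, 0], 0],
  ],
)

```text
time_s: 13.95
position: [0.5612, 0.0184, 0.1776]
tcp_rot: [[-1.0, -0.003, 0.002], [-0.003, 1.0, -0.0], [-0.002, -0.0, -1.0]]
force: [-0.7, -1.0, 0.3]
opening: 1.001
```

```bash
python3 - <<'E'
from h import *
bot.capture("side");bot.capture("top");st();i,d=wshot("w5")
for r in bot.trace("wrist","jar_white_mid")[:2]:
    m=r["region"];P=cloud("wrist",d,m);t=P[abs(P[:,2]-.106)<.006]
    print(round(r["p"],2),np.round(r["bbox"]),t.min(0).round(4),t.max(0).round(4),fitcyl({"wrist":m},.487,.018,.046,.106,.0235))
for r in bot.trace("wrist","tin_blue_mid")[:2]:
    P=cloud("wrist",d,r["region"]);t=P[abs(P[:,2]-.046)<.005]
    print(round(r["p"],2),np.round(r["bbox"]),t.min(0).round(4),t.max(0).round(4))
E
```

```text
14.05 pos [0.5608 0.0163 0.1774] yaw y 90.01 tilt [ 0.001 -0.001] F [-0.7  0.2 -0.5] M [0.03 0.   0.03] op 1.0 q [ -10.   29.   94.   -0.   57. -100.]
0.68 [227.  63. 293. 138.] [ 0.4518 -0.0146  0.0436] [0.5172 0.0436 0.0482]
```

View pics/w5.png

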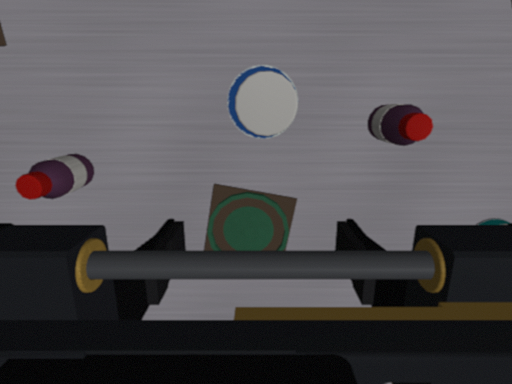

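The wrist picture shows the white lid at (264,102) with the blue tin showing at its upper left. The green tray is at (248,232).

```bash
python3 - <<'E'
from h import *
i,d=wshot("w5b")
m=np.zeros(d.shape,bool);m[50:150,215:310]=1
P=cloud("wrist",d,m);
for z,w in((.106,.006),(.046,.006)):
    t=P[abs(P[:,2]-z)<w];print(z,len(t),np.percentile(t,1,axis=0).round(4),np.percentile(t,99,axis=0).round(4),t.mean(0).round(4),((t.min(0)+t.max(0))/2).round(4))
st()
E
```

```text
0.106 3191 [ 0.4644 -0.0013  0.1045] [0.5072 0.0418 0.1079] [0.4854 0.0203 0.1063] [0.4859 0.0203 0.1061]
0.046 909 [ 0.4523 -0.0145  0.0442] [0.5165 0.049  0.0477] [0.4789 0.0055 0.0461] [0.4848 0.0178 0.0462]
14.25 pos [0.5602 0.0158 0.1771] yaw y 89.9 tilt [ 0. -0.] F [-0.  -0.1 -1. ] M [ 0.01  0.01 -0.01] op 1.002 q [ -10.   29.   94.   -0.   57. -100.]
```

Emit:
servo_tool(
  increments=[
    [0, [37, 3.5, 0], 0],
    [0, [36.5, 0, 0], 0],
    [0, [0, 0, 30], 0],
    [0, [0, 0, 35], 0],
    [0, [0, 0, 0], 0],
  ],
)

```text
time_s: 14.88
position: [0.4847, 0.0203, 0.1105]
tcp_rot: [[-1.0, 0.001, -0.005], [0.001, 1.0, 0.001], [0.005, 0.001, -1.0]]
force: [0.6, 0.6, 0.9]
opening: 1.001
```

Emit:
servo_tool(
  increments=[
    [0, [0, 0, 25], 0],
    [0, [0, 0, 16], 0],
    [0, [0, 0, 10.5], 0],
    [0, [0, 0, 0], 0],
    [0, [0, 0, 0], 0],
  ],
)

```text
time_s: 15.5
position: [0.4871, 0.0207, 0.0613]
tcp_rot: [[-1.0, -0.0, 0.001], [-0.0, 1.0, -0.0], [-0.001, -0.0, -1.0]]
force: [0.1, 0.6, 0.4]
opening: 1.002
```

```bash
python3 - <<'E'
from h import *
i,d=wshot("w6");st();print(proj("wrist",(.4865,.0195,.106)))
E
```

```text
15.55 pos [0.4871 0.0207 0.0613] yaw y 90.02 tilt [ 0.002 -0.   ] F [0.2 0.2 0.1] M [ 0.    0.01 -0.05] op 1.004 q [ -11.   36.  109.   -0.   35. -101.]
[257.6542358  280.50715099]
```

View pics/w6.png

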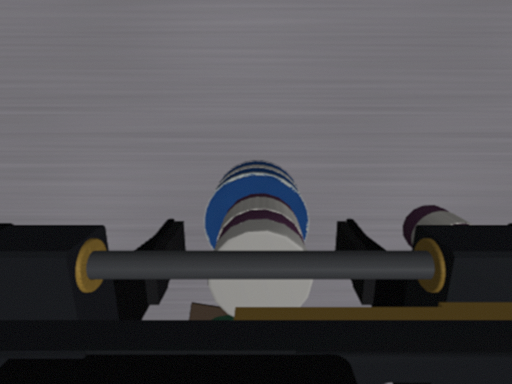

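The white lid is at cols 208–313, centred (260,268) between the fingers. Gripping.

Emit:
servo_tool(
  increments=[
    [0.3, [0, 0, 0], 0],
    [0.5, [0, 0, 0], 0],
    [1, [0, 0, 0], 0],
    [1, [0, 0, 0], 0],
    [1, [0, 0, 0], 0],
  ],
)

```text
time_s: 16.18
position: [0.4865, 0.0209, 0.0605]
tcp_rot: [[-1.0, -0.0, -0.0], [-0.0, 1.0, -0.0], [0.0, -0.0, -1.0]]
force: [0.0, 0.1, 1.0]
opening: 0.538
```

Emit:
servo_tool(
  increments=[
    [1, [0, 0, 0], 0],
    [1, [0, 0, -5], 0],
    [1, [0, 0, -10], 0],
    [1, [0, 0, -30], 0],
    [1, [0, 0, -45], 0],
  ],
)

```text
time_s: 16.8
position: [0.4854, 0.0211, 0.151]
tcp_rot: [[-1.0, -0.0, -0.003], [-0.0, 1.0, 0.001], [0.003, 0.001, -1.0]]
force: [1.0, 0.2, -2.4]
opening: 0.533
```

Emit:
servo_tool(
  increments=[
    [1, [0, -20, -20], 0],
    [1, [2, -42, -5], 0],
    [1, [2, -45, 0], 0],
    [1, [2, -45, 0], 0],
    [1, [2, -45, 0], 0],
  ],
)

```text
time_s: 17.42
position: [0.4782, -0.1774, 0.1763]
tcp_rot: [[-1.0, -0.0, 0.001], [-0.0, 1.0, -0.0], [-0.001, -0.0, -1.0]]
force: [0.1, -0.1, -1.9]
opening: 0.535
```

Emit:
servo_tool(
  increments=[
    [1, [2, -45, 0], 0],
    [1, [1, -45, 0], 0],
    [1, [0, -31, 0], 0],
    [1, [0, 0, 0], 0],
    [1, [0, 0, 0], 0],
  ],
)

```text
time_s: 18.05
position: [0.475, -0.2961, 0.1756]
tcp_rot: [[-1.0, -0.0, -0.001], [-0.0, 1.0, 0.001], [0.001, 0.001, -1.0]]
force: [0.5, 0.3, -1.9]
opening: 0.534
```

```bash
python3 - <<'E'
from h import *
st();i,d=wshot("w7")
L=bot.trace("wrist","tray_white_floor")
for r in L[:2]:
    P=cloud("wrist",d,r["region"]);t=P[(P[:,2]>.0065)&(P[:,2]<.015)];print(round(r["p"],2),np.round(r["bbox"]),len(t),((np.percentile(t,2,axis=0)+np.percentile(t,98,axis=0))/2).round(4),t.mean(0).round(4))
    v,u=np.nonzero(r["region"]);print(onz("wrist",u.mean(),v.mean(),.003).round(4))
    m=(i.min(2)>150)&r["region"];v,u=np.nonzero(m);print(len(u),u.min(),u.max(),v.min(),v.max(),onz("wrist",u.mean(),v.mean(),.008).round(4),onz("wrist",(u.min()+u.max())/2,(v.min()+v.max())/2,.01).round(4))
E
```

```text
18.05 pos [ 0.475  -0.2961  0.1756] yaw y 90.0 tilt [-0.001  0.001] F [ 0.5  0.3 -1.9] M [ 0.04  0.04 -0.  ] op 0.534 q [ -43.   29.   94.    0.   57. -133.]
0.85 [209.  34. 313. 143.] 1205 [ 0.3838 -0.2954  0.0098] [ 0.3817 -0.2954  0.0103]
[ 0.3812 -0.2955  0.003 ]
2008 225 296 49 124 [ 0.3822 -0.2953  0.008 ] [ 0.3823 -0.2952  0.01  ]
```

View pics/w7.png

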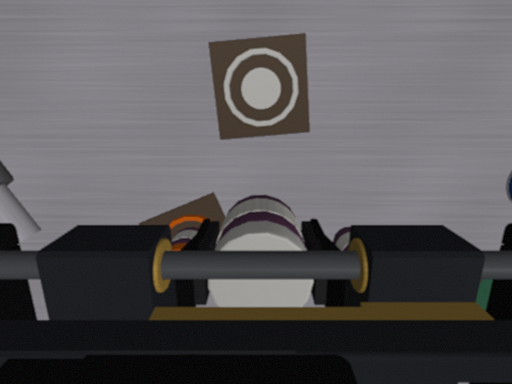

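The white tray is centred at (261,87), giving about (0.383,−0.296). Placing.

Emit:
servo_tool(
  increments=[
    [1, [30, 1, 0], 0],
    [1, [35, 0, 0], 0],
    [1, [26, 0, 0], 0],
    [1, [0, 0, 30], 0],
    [1, [0, 0, 40], 0],
  ],
)

```text
time_s: 18.77
position: [0.3854, -0.2962, 0.1063]
tcp_rot: [[-1.0, -0.001, 0.003], [-0.001, 1.0, -0.003], [-0.003, -0.003, -1.0]]
force: [0.5, -0.1, -2.2]
opening: 0.532
```

Emit:
servo_tool(
  increments=[
    [1, [0, 0, 35], 0],
    [1, [0, 0, 25], 0],
    [1, [0, 0, 15], 0],
    [1, [0, 0, 5], 0],
    [1, [0, 0, 0], 0],
  ],
)

```text
time_s: 19.4
position: [0.3849, -0.2962, 0.0259]
tcp_rot: [[-1.0, -0.001, 0.0], [-0.001, 1.0, -0.001], [-0.0, -0.001, -1.0]]
force: [1.1, -0.5, -1.7]
opening: 0.534
```

Emit:
servo_tool(
  increments=[
    [1, [0, 0, 3], 0],
    [1, [0, 0, 0], 0],
    [1, [0, 0, 0], 0],
  ],
)

```text
time_s: 19.77
position: [0.3847, -0.2963, 0.0229]
tcp_rot: [[-1.0, -0.0, 0.0], [-0.0, 1.0, -0.001], [-0.0, -0.001, -1.0]]
force: [-0.4, 0.3, -1.2]
opening: 0.533
```

```bash
python3 - <<'E'
from h import *
st();o=[]
for c in ("side","top"):
    i,d=bot.capture(c); u,v=proj(c,(.384,-.296,.03)).astype(int)
    o.append(cv2.resize(i[v-45:v+45,u-45:u+45],(400,400),interpolation=cv2.INTER_CUBIC))
cv2.imwrite("pics/p3.png",cv2.hconcat(o));st()
E
```

```text
19.77 pos [ 0.3847 -0.2963  0.0229] yaw y 90.02 tilt [ 0.    -0.001] F [-0.4  0.3 -1.2] M [ 0.03 -0.   -0.01] op 0.533 q [ -51.   40.  110.   -0.   30. -141.]
19.88 pos [ 0.3847 -0.2963  0.0228] yaw y 90.02 tilt [ 0. -0.] F [ 0.2 -0.3 -2.7] M [-0.01 -0.03  0.02] op 0.533 q [ -51.   40.  110.   -0.   30. -141.]
```

View pics/p3.png

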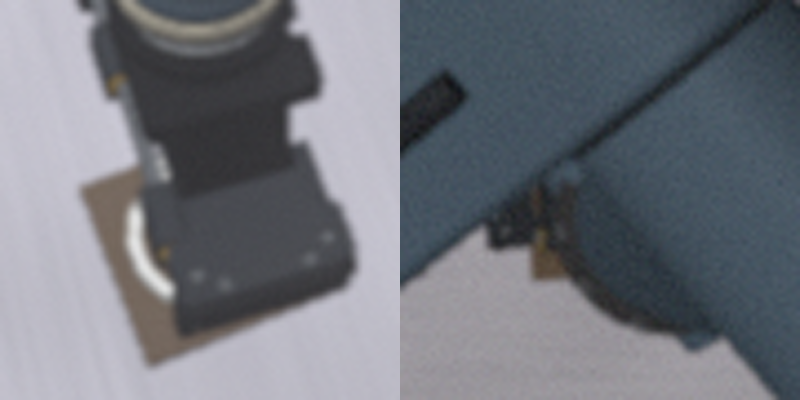

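The gripper hides the jar, but the position agrees with the measured tray centre. Easing down.

Emit:
servo_tool(
  increments=[
    [1, [0, 0, 2.5], 0],
    [1, [0, 0, 1.5], 0],
    [1, [0, 0, 0.8], 0],
    [1, [0, 0, 0], 0],
    [1, [0, 0, 0], 0],
  ],
)

```text
time_s: 20.5
position: [0.3846, -0.2961, 0.0177]
tcp_rot: [[-1.0, -0.0, -0.0], [-0.0, 1.0, 0.0], [0.0, 0.0, -1.0]]
force: [0.3, -0.0, -1.6]
opening: 0.535
```

Emit:
servo_tool(
  increments=[
    [1, [0, 0, 0.6], 0],
    [1, [0, 0, 0], 0],
    [1, [0, 0, 0], 0],
  ],
)

```text
time_s: 20.88
position: [0.3847, -0.2962, 0.0175]
tcp_rot: [[-1.0, -0.0, 0.0], [-0.0, 1.0, -0.0], [-0.0, -0.0, -1.0]]
force: [-1.1, 0.3, 5.5]
opening: 0.54
```

Contact at 5.5 N with the tip at z = 17.5 mm, as expected. Releasing.

Emit:
servo_tool(
  increments=[
    [0.4, [0, 0, 0], 0],
    [0.2, [0, 0, 0], 0],
    [0, [0, 0, 0], 0],
    [0, [0, 0, 0], 0],
    [0, [0, 0, 0], 0],
  ],
)

```text
time_s: 21.5
position: [0.3846, -0.2962, 0.0171]
tcp_rot: [[-1.0, -0.0, -0.0], [-0.0, 1.0, 0.0], [0.0, 0.0, -1.0]]
force: [-0.1, 0.3, 0.7]
opening: 0.951
```

Emit:
servo_tool(
  increments=[
    [0, [0, 0, -15], 0],
    [0, [0, 0, -35], 0],
    [0, [0, 0, -45], 0],
    [0, [0, 0, -45], 0],
    [0, [0, 0, -20], 0],
  ],
)

```text
time_s: 22.12
position: [0.3853, -0.2969, 0.1808]
tcp_rot: [[-1.0, -0.0, 0.003], [-0.0, 1.0, -0.004], [-0.003, -0.004, -1.0]]
force: [-0.5, -0.8, -0.7]
opening: 0.996
```

Emit:
servo_tool(
  increments=[
    [0, [-20, 30, 0], 0],
    [0, [-30, 40, 0], 0],
    [0, [-35, 40, 0], 0],
    [0, [-35, 45, 0], 0],
    [0, [-20, 45, 0], 0],
  ],
)

```text
time_s: 22.75
position: [0.5262, -0.0947, 0.1784]
tcp_rot: [[-1.0, -0.001, 0.003], [-0.001, 1.0, -0.001], [-0.003, -0.001, -1.0]]
force: [0.0, -0.5, -0.1]
opening: 0.999
```

Emit:
servo_tool(
  increments=[
    [0, [-15, 45, 0], 0],
    [0, [-10, 40, 0], 0],
    [0, [-5, 28, 0], 0],
    [0, [0, 0, 0], 0],
    [0, [0, 0, 0], 0],
  ],
)

```text
time_s: 23.38
position: [0.5543, 0.0165, 0.1777]
tcp_rot: [[-1.0, -0.001, 0.0], [-0.001, 1.0, -0.001], [-0.0, -0.001, -1.0]]
force: [0.6, 0.4, -0.2]
opening: 0.999
```

```bash
python3 - <<'E'
from h import *
st();o=[]
i,d=wshot("w8")
m=np.zeros(d.shape,bool);m[30:200,190:330]=1
P=cloud("wrist",d,m);t=P[abs(P[:,2]-.046)<.006];print(len(t),np.percentile(t,1,axis=0).round(4),np.percentile(t,99,axis=0).round(4),t.mean(0).round(4),((t.min(0)+t.max(0))/2).round(4))
for c in ("side","top"):
    i,d=bot.capture(c); u,v=proj(c,(.384,-.296,.03)).astype(int)
    o.append(cv2.resize(i[v-45:v+45,u-45:u+45],(400,400),interpolation=cv2.INTER_CUBIC))
    L=bot.trace(c,"tin_blue_mid")
    if L: print(c,fitcyl({c:L[0]["region"]},.485,.017,0,.046,.033))
cv2.imwrite("pics/p4.png",cv2.hconcat(o));st()
E
```

```text
23.38 pos [0.5543 0.0165 0.1777] yaw y 90.04 tilt [ 0.    -0.001] F [ 0.6  0.4 -0.2] M [ 0.05  0.03 -0.04] op 0.999 q [ -10.   28.   95.   -0.   57. -100.]
4018 [ 0.4538 -0.0126  0.0444] [0.5152 0.0487 0.048 ] [0.4839 0.0179 0.0463] [0.4847 0.0179 0.0462]
side (array([0.48726479, 0.01739993]), np.float64(0.047190201729106596))
23.62 pos [0.5544 0.0159 0.1772] yaw y 89.93 tilt [-0. -0.] F [-0.8  0.   0. ] M [0.   0.01 0.02] op 1.001 q [ -10.   28.   95.   -0.   57. -100.]
```

View pics/p4.png

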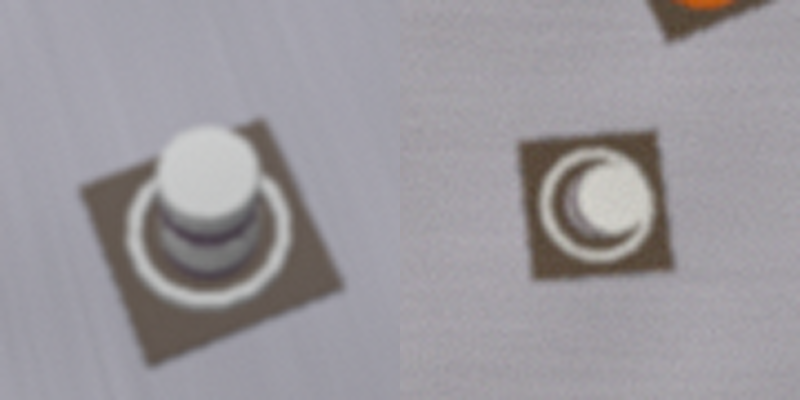

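View pics/w8.png

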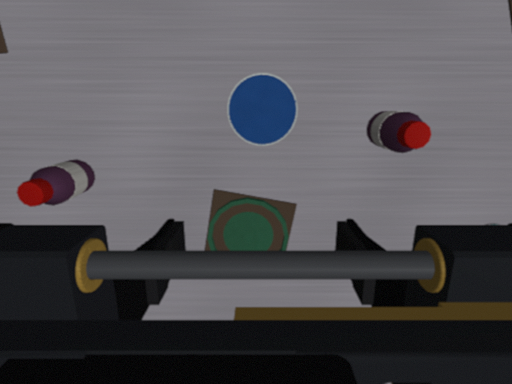

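The white jar is well inside its rim in both crops. The blue tin is at (262,108) in the wrist picture, measured at (0.4855,0.018). Going down for it.

Emit:
servo_tool(
  increments=[
    [0, [35, 2, 0], 0],
    [0, [34, 0, 0], 0],
    [0, [0, 0, 35], 0],
    [0, [0, 0, 45], 0],
    [0, [0, 0, 0], 0],
  ],
)

```text
time_s: 24.25
position: [0.4831, 0.0188, 0.095]
tcp_rot: [[-1.0, 0.001, -0.007], [0.001, 1.0, 0.001], [0.007, 0.001, -1.0]]
force: [-0.2, -0.1, -0.0]
opening: 0.998
```

Emit:
servo_tool(
  increments=[
    [0, [0, 0, 15], 0],
    [0, [0, 0, 10], 0],
    [0, [0, 0, 0], 0],
    [0, [0, 0, 0], 0],
  ],
)

```text
time_s: 24.75
position: [0.486, 0.0188, 0.0729]
tcp_rot: [[-1.0, -0.0, 0.001], [-0.0, 1.0, -0.0], [-0.001, -0.0, -1.0]]
force: [0.5, 0.2, 0.5]
opening: 1.003
```

```bash
python3 - <<'E'
from h import *
st();i,d=wshot("w9")
E
```

```text
24.75 pos [0.486  0.0188 0.0729] yaw y 90.02 tilt [ 0.001 -0.   ] F [0.5 0.2 0.5] M [-0.01  0.01  0.  ] op 1.003 q [ -11.   34.  109.   -0.   37. -101.]
```

View pics/w9.png

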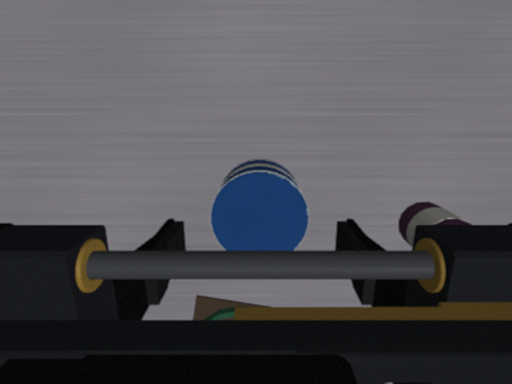

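The lid is centred at col 260 between the fingers (165–355). Descending.

Emit:
servo_tool(
  increments=[
    [0, [0, 0, 20], 0],
    [0, [0, 0, 20], 0],
    [0, [0, 0, 14], 0],
    [0, [0, 0, 6], 0],
    [0, [0, 0, 0], 0],
  ],
)

```text
time_s: 25.42
position: [0.4854, 0.0189, 0.012]
tcp_rot: [[-1.0, -0.0, -0.0], [-0.0, 1.0, 0.0], [0.0, 0.0, -1.0]]
force: [0.4, -0.6, -0.9]
opening: 1.001
```

Emit:
servo_tool(
  increments=[
    [0.1, [0, 0, 0], 0],
    [0.2, [0, 0, 0], 0],
    [0.4, [0, 0, 0], 0],
    [1, [0, 0, 0], 0],
    [1, [0, 0, 0], 0],
  ],
)

```text
time_s: 26.05
position: [0.4857, 0.0188, 0.0125]
tcp_rot: [[-1.0, -0.0, 0.001], [-0.0, 1.0, -0.0], [-0.001, -0.0, -1.0]]
force: [-0.4, -0.2, 4.2]
opening: 0.751
```

Emit:
servo_tool(
  increments=[
    [1, [0, 0, 0], 0],
    [1, [0, 0, -5], 0],
    [1, [0, 0, -10], 0],
    [1, [0, 0, 0], 0],
  ],
)

```text
time_s: 26.55
position: [0.4859, 0.0189, 0.0277]
tcp_rot: [[-1.0, -0.0, 0.001], [-0.0, 1.0, -0.0], [-0.001, -0.0, -1.0]]
force: [-0.8, -0.3, -3.4]
opening: 0.755
```

Emit:
servo_tool(
  increments=[
    [1, [0, 0, -30], 0],
    [1, [0, 0, -45], 0],
    [1, [0, 0, -45], 0],
    [1, [0, 10, -25], 0],
    [1, [2, 25, 0], 0],
  ],
)

```text
time_s: 27.18
position: [0.4852, 0.0534, 0.1744]
tcp_rot: [[-1.0, 0.002, 0.006], [0.002, 1.0, -0.001], [-0.006, -0.001, -1.0]]
force: [0.2, 1.1, -3.0]
opening: 0.749
```

Emit:
servo_tool(
  increments=[
    [1, [4, 40, 0], 0],
    [1, [4, 45, 0], 0],
    [1, [4, 45, 0], 0],
    [1, [4, 45, 0], 0],
    [1, [4, 40, 0], 0],
  ],
)

```text
time_s: 27.8
position: [0.4625, 0.2703, 0.1718]
tcp_rot: [[-1.0, -0.001, -0.001], [-0.001, 1.0, -0.0], [0.001, -0.0, -1.0]]
force: [0.2, 0.0, -3.0]
opening: 0.755
```

Emit:
servo_tool(
  increments=[
    [1, [3, 33, 0], 0],
    [1, [0, 0, 0], 0],
    [1, [0, 0, 0], 0],
  ],
)

```text
time_s: 28.18
position: [0.4597, 0.3013, 0.1717]
tcp_rot: [[-1.0, -0.001, -0.001], [-0.001, 1.0, -0.001], [0.001, -0.001, -1.0]]
force: [-0.3, -1.3, -2.9]
opening: 0.752
```

```bash
python3 - <<'E'
from h import *
bot.capture("top");st();i,d=wshot("w10")
hsv=cv2.cvtColor(i,cv2.COLOR_BGR2HSV)
m=(hsv[...,0]>100)&(hsv[...,0]<122)&(hsv[...,1]>120);m[:,:160]=0;m[:,380:]=0;m[170:]=0
v,u=np.nonzero(m);print(len(u),u.min(),u.max(),v.min(),v.max(),onz("wrist",(u.min()+u.max())/2,(v.min()+v.max())/2,.01),onz("wrist",u.mean(),v.mean(),.006))
E
```

```text
28.23 pos [0.4599 0.3009 0.1718] yaw y 89.99 tilt [-0.001 -0.001] F [-0.5 -0.4 -3.1] M [-0.01  0.02 -0.03] op 0.747 q [ 22.  28.  96.  -0.  56. -68.]
4376 217 310 27 126 [0.35788208 0.30447939 0.01      ] [0.35735705 0.30420856 0.006     ]
```

View pics/w10.png

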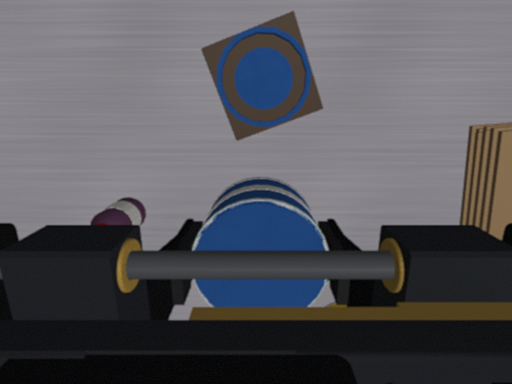

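The blue tray is centred at (263,76), giving (0.358,0.304) here against (0.360,0.301) from the fixed cameras. Aiming at (0.359,0.303).

Emit:
servo_tool(
  increments=[
    [1, [30, 2, 0], 0],
    [1, [40, 0, 0], 0],
    [1, [31, 0, 0], 0],
    [1, [0, 0, 30], 0],
    [1, [0, 0, 40], 0],
  ],
)

```text
time_s: 28.9
position: [0.3608, 0.3037, 0.1028]
tcp_rot: [[-1.0, 0.001, 0.004], [0.001, 1.0, 0.002], [-0.004, 0.002, -1.0]]
force: [1.0, 0.6, -3.7]
opening: 0.758
```

Emit:
servo_tool(
  increments=[
    [1, [0, 0, 35], 0],
    [1, [0, 0, 25], 0],
    [1, [0, 0, 15], 0],
    [1, [0, 0, 5], 0],
    [1, [0, 0, 0], 0],
  ],
)

```text
time_s: 29.52
position: [0.3599, 0.3038, 0.0225]
tcp_rot: [[-1.0, 0.0, 0.001], [0.0, 1.0, 0.0], [-0.001, 0.0, -1.0]]
force: [0.6, -0.4, -2.1]
opening: 0.751
```

```bash
python3 - <<'E'
from h import *
st();o=[]
for c in ("side","top"):
    i,d=bot.capture(c); u,v=proj(c,(.36,.301,.03)).astype(int)
    o.append(cv2.resize(i[v-45:v+45,u-45:u+45],(400,400),interpolation=cv2.INTER_CUBIC))
cv2.imwrite("pics/p5.png",cv2.hconcat(o));st()
E
```

```text
29.52 pos [0.3599 0.3038 0.0225] yaw y 89.99 tilt [0.001 0.   ] F [ 0.6 -0.4 -2.1] M [0.04 0.01 0.02] op 0.751 q [ 27.  40. 112.  -0.  28. -63.]
29.62 pos [0.36   0.3041 0.0229] yaw y 90.02 tilt [0.002 0.001] F [-0.4 -0.  -2.8] M [ 0.04 -0.   -0.06] op 0.751 q [ 27.  40. 112.  -0.  28. -63.]
```

View pics/p5.png

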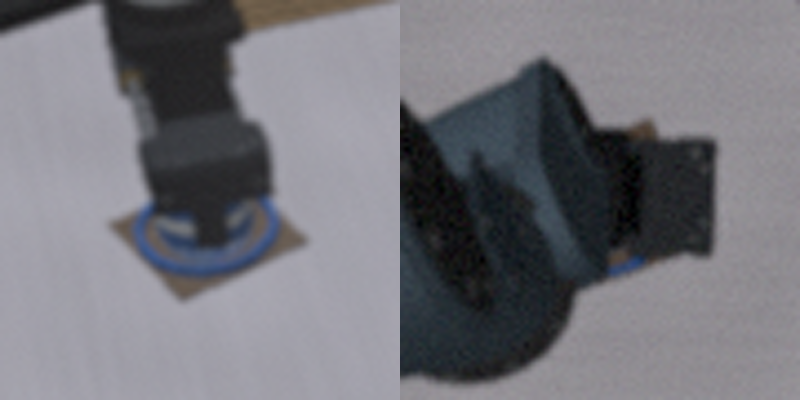

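The side crop shows the tin inside the blue ring with even gaps. Lowering.

Emit:
servo_tool(
  increments=[
    [1, [0, -1, 3], 0],
    [1, [0, 0, 2], 0],
    [1, [0, 0, 1], 0],
    [1, [0, 0, 0], 0],
    [1, [0, 0, 0], 0],
  ],
)

```text
time_s: 30.25
position: [0.3594, 0.3029, 0.0161]
tcp_rot: [[-1.0, -0.0, 0.0], [-0.0, 1.0, 0.0], [-0.0, 0.0, -1.0]]
force: [-0.2, 0.6, -2.9]
opening: 0.75
```

Emit:
servo_tool(
  increments=[
    [1, [0, 0, 0.8], 0],
    [1, [0, 0, 0], 0],
    [1, [0, 0, 0], 0],
  ],
)

```text
time_s: 30.62
position: [0.3595, 0.3029, 0.0155]
tcp_rot: [[-1.0, -0.0, 0.0], [-0.0, 1.0, 0.0], [-0.0, 0.0, -1.0]]
force: [-1.1, 0.6, 1.0]
opening: 0.752
```

Emit:
servo_tool(
  increments=[
    [1, [0, 0, 0.3], 0],
    [0.15, [0, 0, 0], 0],
    [0, [0, 0, 0], 0],
    [0, [0, 0, 0], 0],
    [0, [0, 0, 0], 0],
  ],
)

```text
time_s: 31.25
position: [0.3594, 0.3028, 0.015]
tcp_rot: [[-1.0, -0.0, -0.0], [-0.0, 1.0, -0.0], [0.0, -0.0, -1.0]]
force: [-0.3, -0.8, 0.2]
opening: 0.988
```

Emit:
servo_tool(
  increments=[
    [0, [0, 0, -15], 0],
    [0, [0, 0, -35], 0],
    [0, [0, 0, -45], 0],
    [0, [0, 0, -45], 0],
    [0, [0, 0, -20], 0],
  ],
)

```text
time_s: 31.88
position: [0.3603, 0.3034, 0.1786]
tcp_rot: [[-1.0, -0.001, 0.005], [-0.001, 1.0, 0.002], [-0.005, 0.002, -1.0]]
force: [-0.5, -0.8, -0.8]
opening: 0.998
```

Emit:
servo_tool(
  increments=[
    [0, [-35, 5, 0], 0],
    [0, [-45, 6, 0], 0],
    [0, [-45, 6, 0], 0],
    [0, [-45, 6, 0], 0],
    [0, [-45, 6, 0], 0],
  ],
)

```text
time_s: 32.5
position: [0.5754, 0.3319, 0.1762]
tcp_rot: [[-1.0, -0.0, 0.0], [-0.0, 1.0, 0.0], [-0.0, 0.0, -1.0]]
force: [-0.8, -0.1, 0.1]
opening: 0.997
```

Emit:
servo_tool(
  increments=[
    [0, [-40, 6, 0], 0],
    [0, [-6, 6, 0], 0],
    [0, [0, 0, 0], 0],
    [0, [0, 0, 0], 0],
    [0, [0, 0, 0], 0],
  ],
)

```text
time_s: 33.12
position: [0.6191, 0.3439, 0.1754]
tcp_rot: [[-1.0, -0.001, -0.001], [-0.001, 1.0, -0.0], [0.001, -0.0, -1.0]]
force: [0.5, -0.1, -0.3]
opening: 1.001
```

```bash
python3 - <<'E'
from h import *
st();o=[]
i,d=wshot("w11")
for c in ("side","top"):
    i,dd=bot.capture(c); u,v=proj(c,(.36,.301,.03)).astype(int)
    o.append(cv2.resize(i[v-45:v+45,u-45:u+45],(400,400),interpolation=cv2.INTER_CUBIC))
    for r in bot.trace(c,"tin_green_mid"):
        if abs(np.array(r["bbox"][:2])+10-proj(c,(.551,.345,.03))).max()<15: print(c,fitcyl({c:r["region"]},.551,.345,0,.046,.033))
cv2.imwrite("pics/p6.png",cv2.hconcat(o))
u,v=proj("wrist",(.551,.345,.046)).astype(int);print(u,v)
m=np.zeros(d.shape,bool);m[max(v-45,0):v+45,u-45:u+45]=1
P=cloud("wrist",d,m);t=P[abs(P[:,2]-.046)<.006];print(len(t),np.percentile(t,1,axis=0).round(4),np.percentile(t,99,axis=0).round(4),t.mean(0).round(4),((t.min(0)+t.max(0))/2).round(4));st()
E
```

```text
33.12 pos [0.6191 0.3439 0.1754] yaw y 90.06 tilt [-0.001 -0.   ] F [ 0.5 -0.1 -0.3] M [ 0.01  0.01 -0.02] op 1.001 q [ 20.  40.  71.  -0.  69. -70.]
side (array([0.55120184, 0.34302374]), np.float64(0.061187214611872154))
top (array([0.55004213, 0.3434441 ]), np.float64(0.23949639270052336))
261 112
4052 [0.5195 0.3148 0.0444] [0.5805 0.3761 0.0481] [0.5495 0.3454 0.0463] [0.5501 0.3457 0.046 ]
33.38 pos [0.6201 0.3439 0.1752] yaw y 90.03 tilt [ 0. -0.] F [ 0.4 -0.1  0.1] M [-0.03  0.01  0.02] op 1.0 q [ 20.  40.  71.  -0.  69. -70.]
```

View pics/p6.png

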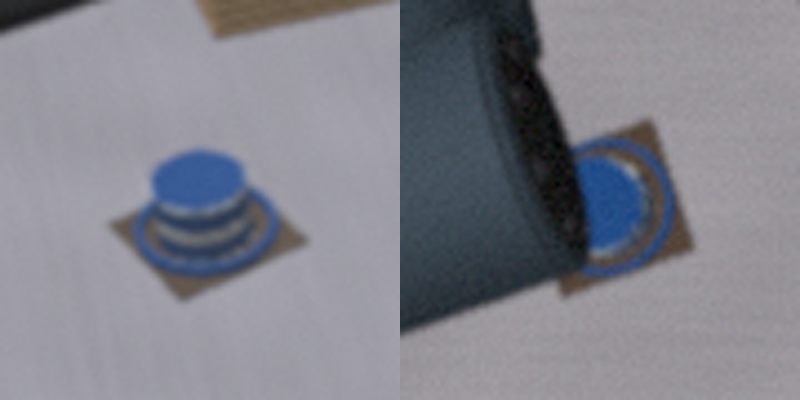

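View pics/w11.png

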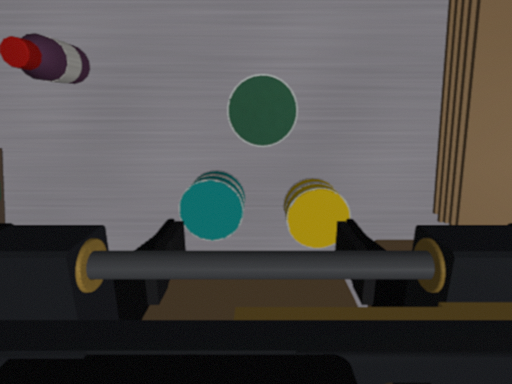

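The blue tin sits inside its ring. In the wrist picture the dark green tin is alone at (262,110), apart from the turquoise (212,210) and yellow (318,218) look-alikes. It is the one the orange jar stood on, at (0.551,0.345), so I am going for it.

Emit:
servo_tool(
  increments=[
    [0, [35, 1, 0], 0],
    [0, [34, 0, 0], 0],
    [0, [0, 0, 35], 0],
    [0, [0, 0, 45], 0],
    [0, [0, 0, 0], 0],
  ],
)

```text
time_s: 34.0
position: [0.5484, 0.3437, 0.0917]
tcp_rot: [[-1.0, -0.0, -0.008], [-0.0, 1.0, -0.003], [0.008, -0.003, -1.0]]
force: [0.2, 0.5, 0.2]
opening: 1.0
```

Emit:
servo_tool(
  increments=[
    [0, [0, 0, 15], 0],
    [0, [0, 0, 10], 0],
    [0, [0, 0, 0], 0],
    [0, [0, 0, 0], 0],
  ],
)

```text
time_s: 34.5
position: [0.5519, 0.3451, 0.0707]
tcp_rot: [[-1.0, -0.0, 0.001], [-0.0, 1.0, 0.0], [-0.001, 0.0, -1.0]]
force: [-0.0, 0.4, 0.1]
opening: 0.998
```

```bash
python3 - <<'E'
from h import *
st();i,d=wshot("w12");print(onz("top",100,190,.03))
E
```

```text
34.5 pos [0.5519 0.3451 0.0707] yaw y 90.02 tilt [0.001 0.   ] F [-0.   0.4  0.1] M [-0.03 -0.02  0.04] op 0.998 q [ 22.  43.  85.  -0.  52. -68.]
[0.52765065 0.52178405 0.03      ]
```

View pics/w12.png

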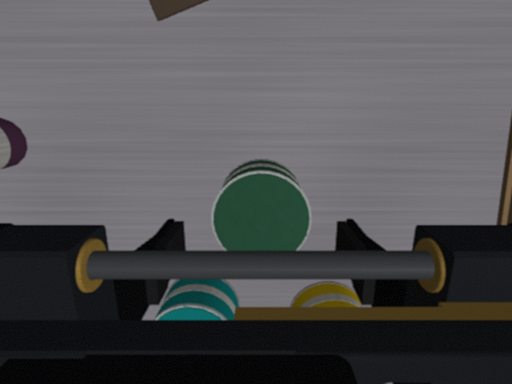

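The green lid is centred at col 261. Descending and gripping.

Emit:
servo_tool(
  increments=[
    [0, [0, 0, 20], 0],
    [0, [0, 0, 20], 0],
    [0, [0, 0, 12], 0],
    [0, [0, 0, 6], 0],
    [0, [0, 0, 0], 0],
  ],
)

```text
time_s: 35.17
position: [0.5511, 0.3448, 0.0113]
tcp_rot: [[-1.0, -0.0, -0.001], [-0.0, 1.0, -0.0], [0.001, -0.0, -1.0]]
force: [0.5, 0.4, -0.2]
opening: 0.999
```

Emit:
servo_tool(
  increments=[
    [0.1, [0, 0, 0], 0],
    [0.2, [0, 0, 0], 0],
    [0.4, [0, 0, 0], 0],
    [1, [0, 0, 0], 0],
    [1, [0, 0, 0], 0],
  ],
)

```text
time_s: 35.8
position: [0.5517, 0.3452, 0.0126]
tcp_rot: [[-1.0, -0.0, 0.001], [-0.0, 1.0, 0.001], [-0.001, 0.001, -1.0]]
force: [-0.1, 0.7, 2.7]
opening: 0.755
```

Emit:
servo_tool(
  increments=[
    [1, [0, 0, 0], 0],
    [1, [0, 0, -5], 0],
    [1, [0, 0, -10], 0],
    [1, [0, 0, 0], 0],
  ],
)

```text
time_s: 36.3
position: [0.5519, 0.345, 0.0278]
tcp_rot: [[-1.0, -0.0, 0.001], [-0.0, 1.0, 0.0], [-0.001, 0.0, -1.0]]
force: [-0.0, 0.4, -2.5]
opening: 0.755
```

Emit:
servo_tool(
  increments=[
    [1, [0, 0, -30], 0],
    [1, [0, 0, -45], 0],
    [1, [0, 0, -45], 0],
    [1, [0, -10, -25], 0],
    [1, [-5, -25, 0], 0],
  ],
)

```text
time_s: 36.92
position: [0.5576, 0.3111, 0.175]
tcp_rot: [[-1.0, -0.002, 0.006], [-0.002, 1.0, 0.002], [-0.006, 0.002, -1.0]]
force: [0.0, 0.4, -2.7]
opening: 0.753
```

Emit:
servo_tool(
  increments=[
    [1, [-20, -40, 0], 0],
    [1, [-21, -43, 0], 0],
    [1, [-21, -43, 0], 0],
    [1, [-21, -43, 0], 0],
    [1, [-21, -43, 0], 0],
  ],
)

```text
time_s: 37.55
position: [0.6605, 0.0965, 0.1717]
tcp_rot: [[-1.0, -0.0, -0.001], [-0.0, 1.0, 0.0], [0.001, 0.0, -1.0]]
force: [0.7, 0.2, -3.0]
opening: 0.752
```

Emit:
servo_tool(
  increments=[
    [1, [-21, -43, 0], 0],
    [1, [-20, -40, 0], 0],
    [1, [-8, -14, 0], 0],
    [1, [0, 0, 0], 0],
    [1, [0, 0, 0], 0],
  ],
)

```text
time_s: 38.17
position: [0.7083, 0.0027, 0.1717]
tcp_rot: [[-1.0, -0.002, -0.002], [-0.002, 1.0, 0.001], [0.002, 0.001, -1.0]]
force: [-0.4, 0.6, -1.9]
opening: 0.75
```

```bash
python3 - <<'E'
from h import *
bot.capture("top");st();i,d=wshot("w13")
L=bot.trace("wrist","tray_green_floor")
for r in L[:2]:
    P=cloud("wrist",d,r["region"]);t=P[(P[:,2]>.0068)&(P[:,2]<.015)];print(round(r["p"],2),np.round(r["bbox"]),len(t),((np.percentile(t,2,axis=0)+np.percentile(t,98,axis=0))/2).round(4),t.mean(0).round(4))
    v,u=np.nonzero(r["region"]);print(onz("wrist",u.mean(),v.mean(),.003).round(4))
E
```

```text
38.23 pos [0.7084 0.0029 0.1718] yaw y 90.12 tilt [-0.002  0.001] F [-0.6  0.2 -3.2] M [ 0.03  0.07 -0.04] op 0.754 q [ -9.  40.  71.   0.  69. -99.]
0.9 [210.  45. 317. 152.] 1535 [0.6297 0.0016 0.0098] [0.6273 0.0016 0.0103]
[0.6274 0.0016 0.003 ]
```

View pics/w13.png

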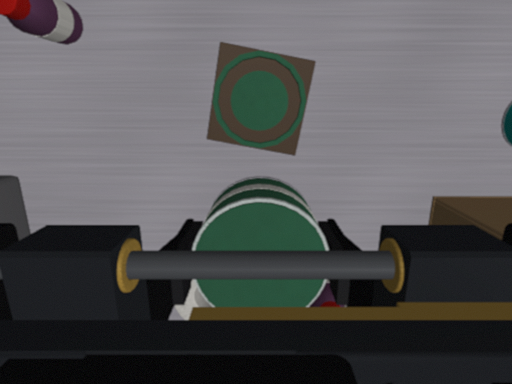

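The green tray is centred at (261,99), giving about (0.629,0.001).

Emit:
servo_tool(
  increments=[
    [1, [40, 0, 0], 0],
    [1, [40, 0, 0], 0],
    [1, [0, 0, 30], 0],
    [1, [0, 0, 40], 0],
    [1, [0, 0, 0], 0],
  ],
)

```text
time_s: 38.95
position: [0.6264, 0.0023, 0.0995]
tcp_rot: [[-1.0, -0.001, -0.008], [-0.002, 1.0, 0.001], [0.008, 0.001, -1.0]]
force: [-0.3, 0.1, -2.3]
opening: 0.749
```

Emit:
servo_tool(
  increments=[
    [1, [0, 0, 35], 0],
    [1, [0, 0, 25], 0],
    [1, [0, 0, 14], 0],
    [1, [0, 0, 3], 0],
    [1, [0, 0, 0], 0],
  ],
)

```text
time_s: 39.58
position: [0.6304, 0.0009, 0.0261]
tcp_rot: [[-1.0, -0.001, 0.002], [-0.001, 1.0, -0.0], [-0.002, -0.0, -1.0]]
force: [0.0, -0.4, -3.5]
opening: 0.746
```

```bash
python3 - <<'E'
from h import *
st();o=[]
for c in ("side","top"):
    i,d=bot.capture(c); u,v=proj(c,(.63,.0,.03)).astype(int)
    o.append(cv2.resize(i[v-45:v+45,u-45:u+45],(400,400),interpolation=cv2.INTER_CUBIC))
cv2.imwrite("pics/p7.png",cv2.hconcat(o));st()
E
```

```text
39.58 pos [0.6304 0.0009 0.0261] yaw y 90.03 tilt [ 0.002 -0.   ] F [ 0.  -0.4 -3.5] M [ 0.04  0.02 -0.04] op 0.746 q [ -10.   45.   89.   -0.   46. -100.]
39.67 pos [0.6305 0.0008 0.0263] yaw y 90.03 tilt [ 0.002 -0.   ] F [ 0.5 -0.6 -2.2] M [0.01 0.02 0.02] op 0.753 q [ -10.   45.   89.    0.   46. -100.]
```

View pics/p7.png

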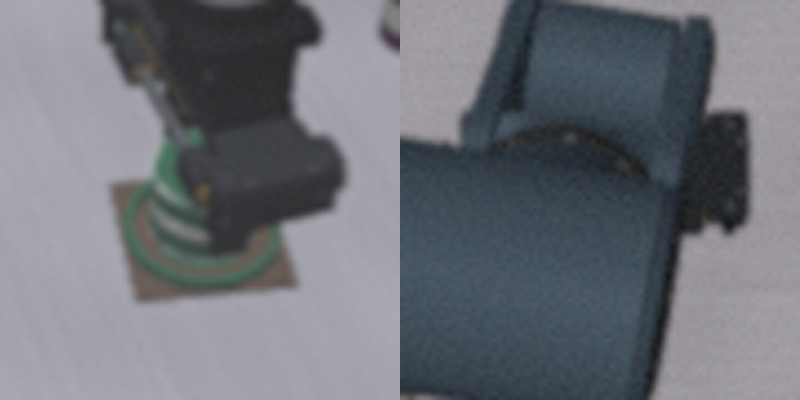

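The tin hovers over the middle of the green ring. Lowering.

Emit:
servo_tool(
  increments=[
    [1, [0, 0, 5], 0],
    [1, [0, 0, 3], 0],
    [1, [0, 0, 1], 0],
    [1, [0, 0, 0], 0],
    [1, [0, 0, 0], 0],
  ],
)

```text
time_s: 40.3
position: [0.6296, 0.0009, 0.0161]
tcp_rot: [[-1.0, -0.0, 0.0], [-0.0, 1.0, -0.0], [-0.0, -0.0, -1.0]]
force: [-0.1, 0.4, -2.2]
opening: 0.752
```

Emit:
servo_tool(
  increments=[
    [1, [0, 0, 0.8], 0],
    [1, [0, 0, 0], 0],
    [1, [0, 0, 0], 0],
  ],
)

```text
time_s: 40.67
position: [0.6297, 0.0009, 0.0156]
tcp_rot: [[-1.0, -0.0, 0.0], [-0.0, 1.0, -0.0], [-0.0, -0.0, -1.0]]
force: [-0.0, 0.1, 0.4]
opening: 0.753
```

Contact made. Releasing and retreating to where nothing is blocked from view.

Emit:
servo_tool(
  increments=[
    [1, [0, 0, 0.3], 0],
    [0.15, [0, 0, 0], 0],
    [0, [0, 0, 0], 0],
    [0, [0, 0, 0], 0],
    [0, [0, 0, 0], 0],
  ],
)

```text
time_s: 41.3
position: [0.6295, 0.0009, 0.0148]
tcp_rot: [[-1.0, -0.0, -0.0], [-0.0, 1.0, 0.0], [0.0, 0.0, -1.0]]
force: [0.1, 0.0, -1.7]
opening: 0.989
```

Emit:
servo_tool(
  increments=[
    [0, [0, 0, -15], 0],
    [0, [0, 0, -35], 0],
    [0, [0, 0, -45], 0],
    [0, [0, 0, -45], 0],
    [0, [0, 0, -30], 0],
  ],
)

```text
time_s: 41.92
position: [0.6304, 0.0008, 0.1887]
tcp_rot: [[-1.0, -0.0, 0.004], [-0.0, 1.0, -0.001], [-0.004, -0.001, -1.0]]
force: [0.6, -0.1, 0.3]
opening: 0.997
```

Emit:
servo_tool(
  increments=[
    [0, [20, -30, 0], 0],
    [0, [30, -35, 0], 0],
    [0, [30, -35, 0], 0],
    [0, [30, -30, 0], 0],
    [0, [0, 0, 0], 0],
  ],
)

```text
time_s: 42.55
position: [0.5178, -0.1306, 0.186]
tcp_rot: [[-1.0, 0.003, -0.0], [0.003, 1.0, -0.0], [0.0, -0.0, -1.0]]
force: [0.4, 0.6, -1.1]
opening: 1.002
```

```bash
python3 - <<'E'
from h import *
st()
goal={"jar_orange_mid":(.562,-.377,.06,.0235),"jar_white_mid":(.385,-.296,.06,.0235),"tin_blue_mid":(.3595,.303,.046,.033),"tin_green_mid":(.63,.001,.046,.033)}
I={}
for c in ("side","top"):
    I[c],D=bot.capture(c)
    for n,(x,y,h,r) in goal.items():
        for q in bot.trace(c,n):
            b=q["bbox"]
            if abs(np.array([(b[0]+b[2])/2,(b[1]+b[3])/2])-proj(c,(x,y,.003+h/2))).max()<15:
                p,e=fitcyl({c:q["region"]},x,y,.003,.003+h,r);P=cloud(c,D,q["region"]);print(c,n,p.round(4),round(e,2),"top z",np.percentile(P[:,2],90).round(3));break
    for n,x,y in (("bottle_left_mid",.5055,.149),("bottle_right_mid",.558,-.19)):
        for q in bot.trace(c,n):
            P=cloud(c,D,q["region"]);t=P[P[:,2]>.074]
            if len(t): print(c,n,((t.min(0)+t.max(0))/2).round(4))
cv2.imwrite("pics/endtop.png",I["top"]);cv2.imwrite("pics/endside.png",I["side"])
st()
E
```

```text
42.55 pos [ 0.5178 -0.1306  0.186 ] yaw y 89.81 tilt [-0. -0.] F [ 0.4  0.6 -1.1] M [ 0.04 -0.05  0.01] op 1.002 q [ -26.   26.   97.   -0.   57. -116.]
side jar_orange_mid [ 0.5642 -0.3776] 0.1 top z 0.065
side jar_white_mid [ 0.3871 -0.297 ] 0.12 top z 0.065
side tin_blue_mid [0.3609 0.3017] 0.05 top z 0.051
side tin_green_mid [ 0.6356 -0.0083] 0.79 top z 0.034
side bottle_left_mid [0.5059 0.1449 0.078 ]
side bottle_right_mid [ 0.5584 -0.193   0.078 ]
top jar_orange_mid [ 0.561  -0.3751] 0.06 top z 0.066
top jar_white_mid [ 0.3877 -0.2962] 0.22 top z 0.066
top tin_blue_mid [0.3571 0.3068] 0.82 top z 0.052
top tin_green_mid [0.629  0.0012] 0.07 top z 0.052
top bottle_left_mid [0.4479 0.1116 0.441 ]
43.25 pos [ 0.5196 -0.1289  0.1848] yaw y 90.04 tilt [-0.  0.] F [-0.4 -0.3 -0.3] M [ 0.03 -0.   -0.02] op 0.997 q [ -26.   26.   97.   -0.   57. -116.]
```

View pics/endtop.png

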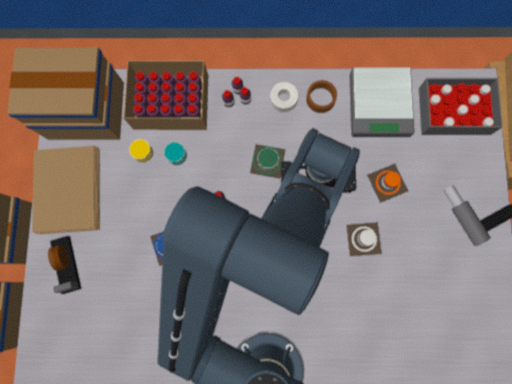

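View pics/endside.png

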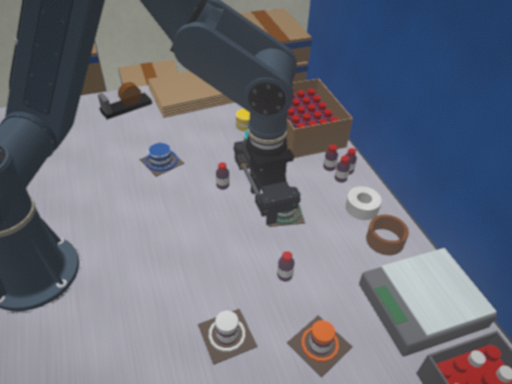

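```bash
python3 - <<'E'
import cv2
i=cv2.imread("pics/endtop.png")[130:190,235:305];cv2.imwrite("pics/g.png",cv2.resize(i,None,fx=7,fy=7,interpolation=cv2.INTER_CUBIC))
E
```

```text
(no output)
```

View pics/g.png

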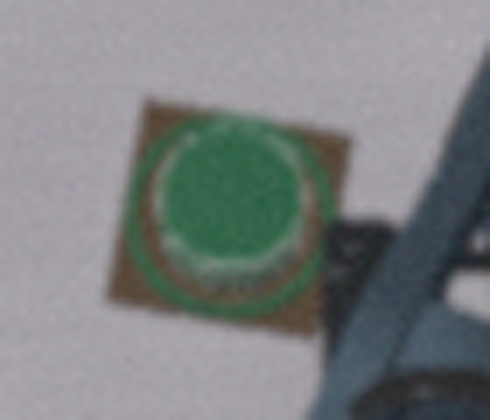

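The green tin stands inside its ring, and all four goods are seated with the arm well clear. Handing in.

```bash
python3 -c "
from rig import bot
print(bot.hand_in())"
```

```text
the job is handed in; nothing more can be done
None
```

All four goods now stand upright inside the rims of their own trays, and I handed the job in at about 43 s of the 115 s allowed. I moved them in this order: orange-lidded jar, white-lidded jar, blue tin, green tin. Each was lowered until the wrist force showed contact (at most about 6 N) before I released it.

**Final position checks:** Each item was fitted within about 4 mm of its tray centre, against a play of 9 mm. Lid heights read 65–66 mm for the jars and 51–52 mm for the tins, which is right for upright items flat on the tray floor, given the 2 mm calibration.

**Views that failed:** The arm hid some items in the final pictures.
- **Green tin:** the side-view fit failed, so I relied on the top view, where it sits clearly inside its ring.
- **Blue tin:** the top-view fit failed, so I relied on the side view, which agrees with the tray centre.
- **White jar:** the last top-view fit was rough, but earlier crops from both cameras show it inside its rim.

**Bottles and look-alikes:** The side camera puts both red-capped bottles within about 2 mm of where they started, which is measurement noise. The top view of the bottles was blocked at the end, with one false reading on the arm. I did not touch the turquoise and yellow look-alikes.

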